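Gauge a chlorinator cell's plate gap and offer up its cover

TASK

The descaled pool chlorinator cell stands open on the counter: check that its middle plate gap is clear by lowering the flat gauge straight down into it, without forcing it, until the gauge's shoulder rests on the plates, then put the gauge back in its stand and let go of it. Then pick up the grey cover and hold it level about 2 cm above the cell's flange, touching nothing else, with its four holes straight over the four threaded holes they match (the close pair over the close pair), so that I can slip the gasket in and start the screws. Finish while still holding it there, and leave the jar, the dropper bottle and the dish of screws where they stand.

Things in the scene. Friction and masses are not known exactly. Their poses are not given: they have to be found in the camera images.
- cell: white plastic chlorinator cell, open on top, fixed on the counter, 216 (x, pipe axis; grey 70 mm nuts at both ends) x 100 (y) x 95 mm. Origin: centre of its underside, z up. Top flange 150 (x) x 100 (y) x 10 mm, its top at z = 95 mm, with an opening 84 (x) x 46 (y) mm. In it four upright metal plates along x, 2 mm thick, at y = -15, -5, 5, 15 mm, top edges at z = 75 mm
- gap_mouth (a point): mouth of the cell's middle plate gap: on the cell's vertical axis, level with the plates' top edges, 75 mm above the cell's origin, 20 mm below the flange's top; axes as the cell's. The gap runs along x (75 mm long between white end combs), is 8 mm wide in y and 63 mm deep
- gauge: flat gauge, 90 g, upright in its stand at the start. Origin: middle of the blade's lower edge; z up, x along the blade's width. Metal blade 40 (x) x 5 (y) mm, lower edge rounded, 55 mm long; above it a shoulder 50 (x) x 18 (y) mm, z = 55 to 63 mm; then a black grip 36 (x) x 14 (y) mm, z = 63 to 128 mm. Fully down in the gap its origin is 55 mm below gap_mouth; the plates stop the shoulder there
- gauge_grip (a point): a good place to take the gauge, across its 14 mm thickness (y): on its axis, 107 mm above its origin, 21 mm below the top of the grip; with the gauge seated this point is 32 mm above the flange's top. Axes as the gauge's
- gauge_stand: small grey block on a dark base plate, fixed to the counter; base 96 (x) x 72 (y) x 6 mm, block 66 (x) x 44 (y) mm, its top 62 mm above the counter. Origin: centre of its underside; z up
- stand_slot (a point): centre of the mouth of the stand's slot, on top of the block, 62 mm above the counter; the slot is 46 mm long (its x) and 9 mm wide (its y), 56 mm deep. The gauge at home rests with its shoulder on the block, its origin 55 mm below this point
- cover: grey cover plate, 250 g, flat on the counter at the start, 150 (x) x 100 (y) x 8 mm. Origin: centre of its underside, z up. On its middle a grip 70 (x) x 24 (y) mm, up to z = 47 mm. Four 10 mm holes: a wide pair at x = -62, y = +-37 mm, a close pair at x = +62, y = +-22 mm; by the close pair a black plug 20 mm across. At the start its close pair points as the cell's does, within 45 degrees
- cover_grip (a point): a good place to take the cover's grip, across its 24 mm thickness (the cover's y): 34 mm above the underside, 13 mm below the top of the grip. Axes as the cover's
- cover_hole0 (a point): cover hole of the wide pair, +y side (x = -62, y = +37 mm); this point is on the underside
- cover_hole1 (a point): cover hole of the wide pair, -y side (x = -62, y = -37 mm); this point is on the underside
- cover_hole2 (a point): cover hole of the close pair, +y side (x = +62, y = +22 mm); this point is on the underside
- cover_hole3 (a point): cover hole of the close pair, -y side (x = +62, y = -22 mm); this point is on the underside
- cell_hole0 (a point): threaded 8 mm hole with a brass rim in the cell's flange, of the wide pair, +y side (x = -62, y = +37 mm); this point is at the flange's top. cover_hole0 belongs over it
- cell_hole1 (a point): threaded 8 mm hole with a brass rim in the cell's flange, of the wide pair, -y side (x = -62, y = -37 mm); this point is at the flange's top. cover_hole1 belongs over it
- cell_hole2 (a point): threaded 8 mm hole with a brass rim in the cell's flange, of the close pair, +y side (x = +62, y = +22 mm); this point is at the flange's top. cover_hole2 belongs over it
- cell_hole3 (a point): threaded 8 mm hole with a brass rim in the cell's flange, of the close pair, -y side (x = +62, y = -22 mm); this point is at the flange's top. cover_hole3 belongs over it
- jar: bystander: white screw-top jar with a blue band, 70 mm across, 146 mm tall; origin at its foot
- dropper: bystander: small white dropper bottle, 27 mm across, 85 mm tall; origin at its foot
- screw_dish: bystander: clear round dish with screws in it, 48 mm across, 17 mm high; origin at its foot

How it is judged:
On the way, in this order (a step that is already met when the one before it is completed fails the run):
1. the gauge stands upright in the cell's middle plate gap with its shoulder down on the plates (within 4 mm) (z of gauge in the frame of gap_mouth below -0.051 m and y of gauge in the frame of gap_mouth between -0.004 and 0.004 m and x of gauge in the frame of gap_mouth between -0.02 and 0.02 m and angle between gauge's own z axis and vertical below 0.12 rad), for 0.2 s.
2. the gauge is back in its stand, shoulder down on the block, and let go (z of gauge in the frame of stand_slot below -0.05 m and horizontal distance between gauge and stand_slot below 0.012 m and angle between gauge's own z axis and vertical below 0.15 rad and contact force between the fingers and gauge below 0.1 N), for 0.2 s.
At the end, for the whole second after the job is handed in: The gauge stands in its stand, down to within 5 mm of its shoulder, untouched; the gripper holds the cover level (within 3.4 degrees), still, touching nothing but the fingers, each of its four holes within 4 mm horizontally of its own threaded hole and 10 to 35 mm above the flange (all of step 2 and horizontal distance between cover_hole0 and cell_hole0 below 0.004 m and z of cover_hole0 in the frame of cell_hole0 between 0.01 and 0.035 m and horizontal distance between cover_hole1 and cell_hole1 below 0.004 m and z of cover_hole1 in the frame of cell_hole1 between 0.01 and 0.035 m and horizontal distance between cover_hole2 and cell_hole2 below 0.004 m and z of cover_hole2 in the frame of cell_hole2 between 0.01 and 0.035 m and horizontal distance between cover_hole3 and cell_hole3 below 0.004 m and z of cover_hole3 in the frame of cell_hole3 between 0.01 and 0.035 m and angle between cover's own z axis and vertical below 0.06 rad and contact force between the fingers and cover above 1 N and contact force between cover and cell below 0.05 N and linear speed of cover below 0.02 m/s); the arm keeps its last pose, push and grip.
It fails at once if the gauge is forced against the cell with more than 45 N (contact force between gauge and cell above 45 N).
It fails at once if the jar is shifted by more than 3 cm or knocked over (distance of jar from where it was at the start of the episode above 0.03 m or angle between jar's own z axis and vertical above 0.5 rad).
It fails at once if the dropper bottle is shifted by more than 3 cm or knocked over (distance of dropper from where it was at the start of the episode above 0.03 m or angle between dropper's own z axis and vertical above 0.5 rad).
It fails at once if the dish of screws is shifted by more than 3 cm or knocked over (distance of screw_dish from where it was at the start of the episode above 0.03 m or angle between screw_dish's own z axis and vertical above 0.5 rad).
It also fails if it takes over 70 s, if anything falls off the work surface, if the arm or the gripper's body presses on something with over 40 N, if the wrist force passes 120 N, or if a joint passes its speed limit or range.

ROBOT

A 6-joint arm with a two-finger parallel gripper is mounted at the origin on a cart in front of the work surface, level with it; the furniture and walls round the work are solid. World frame = base frame: x ahead of the robot, y to its left, z up, the work surface at z = 0. Lengths are in m, angles in rad, forces in N, time in s.
With the tool pointing down it reaches from about 0.425 to 0.95 m from the base axis. Payload 3.5 kg.
Tool frame: the origin (TCP) lies at the very end of the fingers, on their centre line; the grasp point (between the pads) lies behind it (ctrl.grasp_offset is the z of the grasp point in the tool frame, in m); z points along the fingers, x is the direction in which the jaws open and shut, and the axes are right-handed (so a half turn about z gives the same grasp; the last joint's range is limited). The gripper opens to 85 mm and grips with 20 to 120 N. Pads are 22 mm wide; open, the fingers measure 114 mm over their backs; the gripper's body (76 mm by 85 mm) begins 54 mm behind the grasp point. The pads swing forward as they close: fully open they stand 13 mm farther back than shut.
Start: joints at [-1.489, 0.286, 1.577, -0, 1.279, -0.15], TCP at [0.155, -0.657, 0.231] pointing down, gripper open.
Joint ranges: [-2.77, 2.77], [-0.9, 2.22], [0.21, 2.48], [-1.53, 4.67], [0.24, 2.81], [-2.84, 2.84]. Speed limits (rad/s): [2.79, 2.79, 3.14, 3.14, 3.14, 3.14].

INTERFACE

Orientations are given as a unit quaternion [x, y, z, w].
In Python, from plant import ctrl gives the robot as it stands.
- The arm moves only by the shell command python3 -m jog 'ROWS' [FORCE]. ROWS is JSON, a list of rows, each an object with "grip": the closure, from 0 (fully open) to 1 (shut); "xyz": the shift along the tool's x, y, z in m, a list of three; "dr": the turn, a rotation vector about the tool's x, y, z in rad, a list of three. A call has 1 to 12 rows; each row is the pose to reach, as a shift and turn from the pose commanded when the call began, along the tool's axes at that moment; what a row does not reach only later rows make up. A row lasts 1/12 s, in which the tool goes at most 41.7 mm and 7.16 degrees, less where a joint would pass 70% of its speed; a pose out of reach is approached as far as the arm can. A call with a gripper value outside its range is refused whole. The fingers move at their own pace and stop on an object; FORCE is the grip in N (left out, the last holds). Time passes only in rows, so rows that repeat a pose let the fingers close. It gives the time, the measured TCP pose, the force and the opening at its end, in the units of the state.
- ctrl.get_state(): the state, without advancing time (a new reading comes with each control period).
- ctrl.read_camera(name): name is "scene" or "side" or "wrist"; returns the picture (480x640x3 uint8, red, green, blue); there is no depth.
- ctrl.get_calibration(name): a dict with "mtx" (3x3 intrinsics, pixels), "k1" (the pictures are not rectified: a ray, as slopes to the right and down, at radius r is drawn at 1 + k1 r^2 times it, then the intrinsics apply), "R" (3x3) and "t" (3): a world point X has camera coordinates R X + t; the wrist camera has in their place "hand_eye" (4x4, takes a point from camera to tool coordinates, whose origin is the TCP and whose axes are the tool frame's). Camera axes: x right, y down, z forward; pixel columns grow to the right and rows downward; lengths in m; the calibration is good to about 2 mm. A picture is of the moment at which its call begins: read the wrist's pose just before it. get_calibration takes no time and is no camera call.
- ctrl.sign_off(): hands the job in, once; it reports no verdict.
The state is a dict: "time": time; "qpos": joint angles; "dq": joint speeds; "joint_efforts": joint torques, N m; "eef_pos": TCP position; "tcp_rot": TCP orientation; "contact_force": force on the tool from outside, world axes, zero at the start; "wrist_torque": the same for the moment, N m; "opening": opening from 0.0 (shut) to 1.0 (fully open).
Only numpy, scipy, OpenCV 4.12 (cv2) and the standard library are available. Lean on these libraries where they do the work, as an engineer would, in place of code of your own. Each camera call takes 0.05 s, during which the arm holds its last target.

## Working session

There is one attempt and no reset: what is moved stays moved. The work goes in short steps, Python scripts to look and compute and a shell command to move; the robot and the scene stay as the last step left them, time stands still between calls to the robot, and variables do not carry over. Pictures are saved under pics/ and viewed, and the job is handed in when it is done.

```bash
ls; mkdir -p pics; python3 - <<'E'
from plant import ctrl
import cv2
print(ctrl.get_state()); print(ctrl.grasp_offset)
for n in ["scene","side","wrist"]:
    print(n,ctrl.get_calibration(n))
    cv2.imwrite(f"pics/{n}0.png",ctrl.read_camera(n)[:,:,::-1])
E
```

```text
pics
{'time': 0.0, 'qpos': array([-1.48900987e+00,  2.87189068e-01,  1.57818693e+00,  1.43830170e-05,
        1.27862551e+00, -1.50012902e-01]), 'dq': array([ 5.94115767e-04, -5.37593486e-05,  1.11793539e-03,  6.37695414e-04,
       -1.78085670e-03, -4.18350936e-04]), 'joint_efforts': array([-3.06340127e-06, -4.05986702e+01, -2.92625284e+01, -1.90026640e-04,
        5.76629187e-03, -1.53247851e-05]), 'eef_pos': array([ 0.15503574, -0.65626873,  0.22992622]), 'tcp_rot': array([ 0.78413114, -0.62059399, -0.00081708, -0.00088491]), 'contact_force': array([-0.16533133, -0.01785413,  0.09870295]), 'wrist_torque': array([ 0.01101387, -0.00351859,  0.00281395]), 'opening': 0.996102764605203}
-0.0187
scene {'mtx': array([[482.56087688,   0.        , 316.80565688],
       [  0.        , 482.56087688, 244.57126059],
       [  0.        ,   0.        ,   1.        ]]), 'k1': -0.014167471910695239, 'R': array([[-0.86763757, -0.49672605, -0.02163974],
       [-0.22514107,  0.43131736, -0.87365716],
       [ 0.44330187, -0.75314578, -0.48606058]]), 't': array([0.49218765, 0.22571273, 0.77578172])}
[... 287 characters left out ...]
-2.18088422e-02, -5.20658893e-01],
       [-5.20764950e-01,  9.43686735e-04, -8.53699582e-01]]), 't': array([-0.00745144, -0.45254624,  1.42028262])}
wrist {'mtx': array([[404.63637243,   0.        , 321.18675226],
       [  0.        , 404.63637243, 248.21996115],
       [  0.        ,   0.        ,   1.        ]]), 'k1': 0.007530331306931175, 'hand_eye': array([[ 9.99999970e-01, -1.44364879e-04, -2.00162298e-04,
         6.76083509e-04],
       [ 2.01420654e-04,  9.46078300e-01,  3.23937973e-01,
        -8.42201800e-02],
       [ 1.42603941e-04, -3.23938003e-01,  9.46078300e-01,
        -1.41733189e-01],
       [ 0.00000000e+00,  0.00000000e+00,  0.00000000e+00,
         1.00000000e+00]])}
```

View pics/scene0.png

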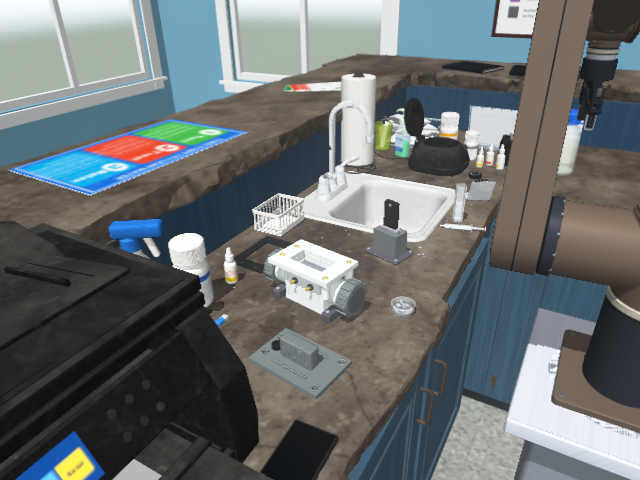

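View pics/side0.png

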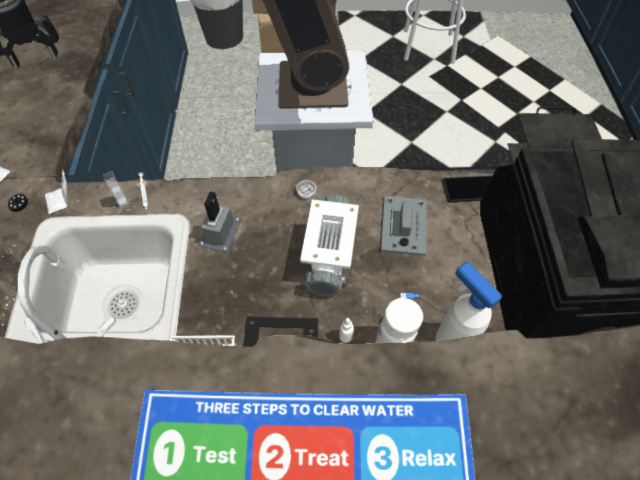

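View pics/wrist0.png

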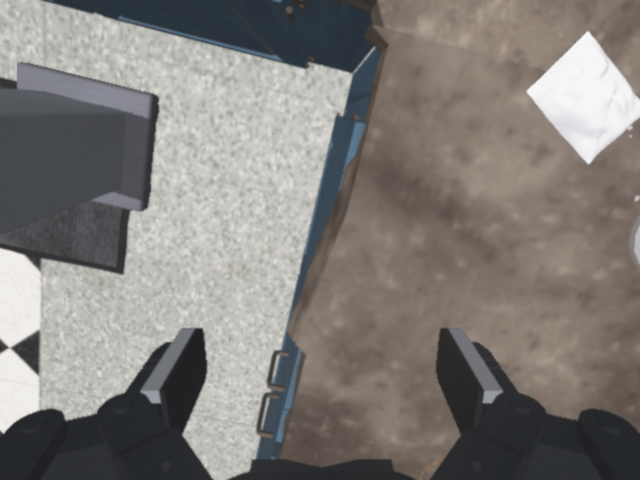

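The side view shows the stand and gauge near (218,222), the cell near (331,232) and the cover near (404,225). The dish is at (306,189), the dropper at (347,328) and the jar at (403,322). Next I'll write helpers and enlarge the views.

```bash
cat > h.py <<'E'
from plant import ctrl
import numpy as np, cv2
from scipy.spatial.transform import Rotation as Ro
def cam(n,st=None):
    c=ctrl.get_calibration(n)
    if n=="wrist":
        st=st or ctrl.get_state()
        T=np.eye(4);T[:3,:3]=Ro.from_quat(st["tcp_rot"]).as_matrix();T[:3,3]=st["eef_pos"]
        W=T@np.array(c["hand_eye"]);R=W[:3,:3].T;t=-R@W[:3,3]
    else: R,t=np.array(c["R"]),np.array(c["t"])
    return np.array(c["mtx"]),c["k1"],R,t
def ray(C,uv):
    K,k,R,t=C
    d=((uv[0]-K[0,2])/K[0,0],(uv[1]-K[1,2])/K[1,1]);d=np.array(d);s=d.copy()
    for _ in range(20): s=d/(1+k*(s@s))
    v=R.T@np.array([s[0],s[1],1]);return -R.T@t,v
def on(C,uv,z):
    o,v=ray(C,uv);return o+v*(z-o[2])/v[2]
def proj(C,X):
    K,k,R,t=C
    p=R@np.array(X)+t;s=p[:2]/p[2];s=s*(1+k*(s@s));return s*K[0,0]+K[:2,2]
def crop(n,im,x0,y0,x1,y1,s):
    c=cv2.resize(im[y0:y1,x0:x1],None,fx=s,fy=s,interpolation=cv2.INTER_CUBIC)
    cv2.imwrite(n,c[:,:,::-1])
def shot(n,name):
    st=ctrl.get_state();im=ctrl.read_camera(n);cv2.imwrite(f"pics/{name}.png",im[:,:,::-1]);np.save(f"pics/{name}.npy",dict(st),allow_pickle=True);return im,cam(n,st)
def load(n,name):
    st=np.load(f"pics/{name}.npy",allow_pickle=True).item();return cv2.imread(f"pics/{name}.png")[:,:,::-1],cam(n,st)
E
python3 - <<'E'
from h import *
im=cv2.imread("pics/side0.png")[:,:,::-1]
crop("pics/side0c.png",im,190,170,440,350,3.2)
C=cam("side")
for n,uv,z in [("cell top c",(331,232),.095),("stand base",(218,242),.0),("grip top",(211,200),.135),("cover",(404,226),.008),("dish",(306,189),.01),("dropper",(346,338),0),("jar top",(403,317),.146)]:
    print(n,on(C,uv,z).round(3))
im=cv2.imread("pics/scene0.png")[:,:,::-1]
crop("pics/scene0c.png",im,220,180,440,400,2.7)
E
```

```text
cell top c [0.562 0.031 0.095]
stand base [ 0.522 -0.223  0.   ]
grip top [ 0.502 -0.216  0.135]
cover [0.495 0.203 0.008]
dish [ 0.384 -0.021  0.01 ]
dropper [0.758 0.057 0.   ]
jar top [0.777 0.151 0.146]
```

View pics/side0c.png

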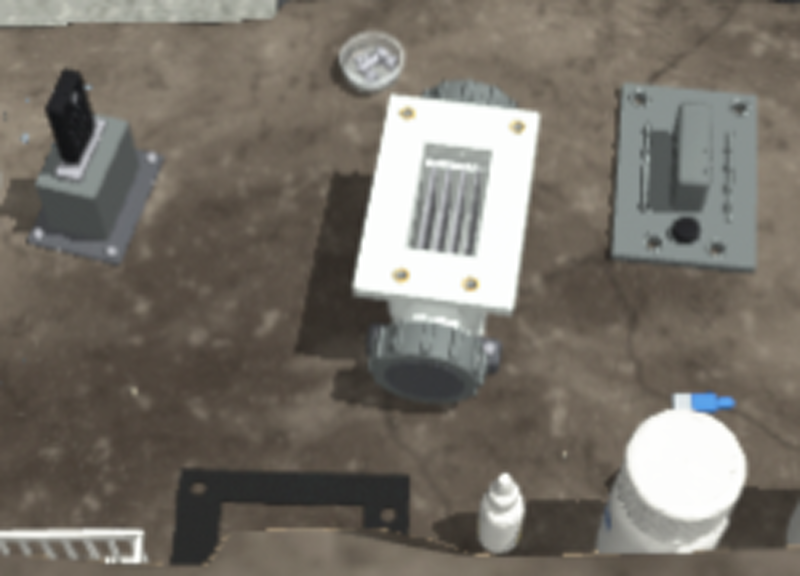

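View pics/scene0c.png

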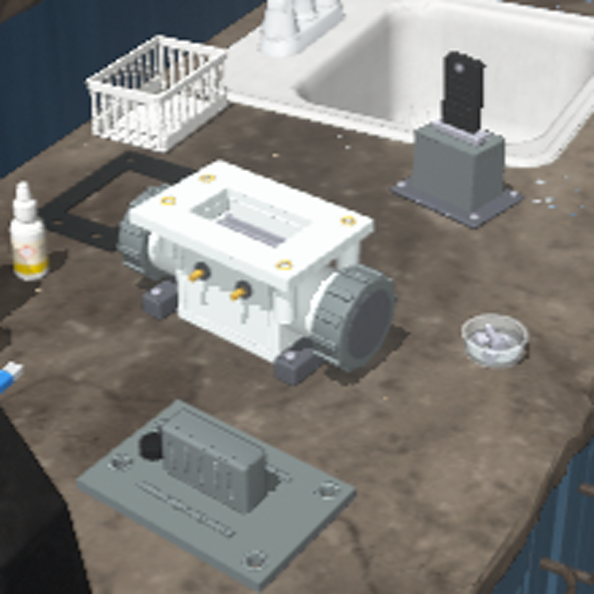

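```bash
cat >> h.py <<'E'
def fit4(P):
    # holes 0..3 -> centre, yaw (2D rigid fit)
    M=np.array([[-62,37],[-62,-37],[62,22],[62,-22]])/1000;P=np.array(P)[:,:2]
    m=M.mean(0);p=P.mean(0);A=M-m;B=P-p
    th=np.arctan2((A[:,0]*B[:,1]-A[:,1]*B[:,0]).sum(),(A*B).sum())
    c,s=np.cos(th),np.sin(th);R=np.array([[c,-s],[s,c]]);cen=p-R@m
    return cen,th,np.linalg.norm((A@R.T)-B,axis=1)
E
python3 - <<'E'
from h import *
C=cam("side");S=cam("scene")
f=lambda u,v:((u+.5)/3.2-.5+190,(v+.5)/3.2-.5+170)
g=lambda u,v:((u+.5)/2.7-.5+220,(v+.5)/2.7-.5+180)
def rep(n,P):c,t,e=fit4(P);print(n,c.round(4),np.degrees(t).round(1),(e*1000).round(1))
rep("cell side",[on(C,f(*q),.095) for q in [(518,126),(407,113),(471,284),(401,275)]])
rep("cover side",[on(C,f(*q),.008) for q in [(740,107),(640,98),(717,247),(654,243)]])
rep("cell scene",[on(S,g(*q),.095) for q in [(285,265),(348,221),(168,201),(208,178)]])
# stand block top corners
for q in [(38,181),(100,195),(135,128),(75,110)]: print("side top",on(C,f(*q),.062).round(3))
for q in [(413,127),(480,152),(505,134),(440,110)]: print("scene top",on(S,g(*q),.062).round(3))
for q in [(30,240),(118,260),(162,155)]: print("side base",on(C,f(*q),.006).round(3))
for q in [(392,190),(480,226),(523,197)]: print("scene base",on(S,g(*q),.006).round(3))
for q in [(50,107),(63,70),(90,80),(78,115)]: print("gauge top",on(C,f(*q),.135).round(3))
E
```

```text
cell side [0.5603 0.0297] -9.9 [0.5 0.3 0.2 0.3]
cover side [0.4872 0.2053] -7.8 [0.3 0.2 0.9 0.8]
cell scene [0.5587 0.0283] -9.9 [0.3 0.4 0.3 0.4]
side top [ 0.519 -0.249  0.062]
side top [ 0.531 -0.205  0.062]
side top [ 0.476 -0.185  0.062]
side top [ 0.46  -0.229  0.062]
scene top [ 0.536 -0.216  0.062]
scene top [ 0.467 -0.199  0.062]
scene top [ 0.46  -0.24   0.062]
scene top [ 0.529 -0.258  0.062]
side base [ 0.531 -0.265  0.006]
side base [ 0.549 -0.201  0.006]
side base [ 0.461 -0.175  0.006]
scene base [ 0.546 -0.196  0.006]
scene base [ 0.454 -0.174  0.006]
scene base [ 0.439 -0.238  0.006]
gauge top [ 0.51  -0.227  0.135]
gauge top [ 0.48  -0.222  0.135]
gauge top [ 0.489 -0.203  0.135]
gauge top [ 0.517 -0.208  0.135]
```

```bash
cat >> h.py <<'E'
def go(pos,xang):
    """shift/turn in present tool axes for TCP at pos, pointing down, tool x at world angle xang deg"""
    st=ctrl.get_state();R=Ro.from_quat(st["tcp_rot"]).as_matrix()
    a=np.radians(xang);x=np.array([np.cos(a),np.sin(a),0]);z=np.array([0,0,-1.]);T=np.c_[x,np.cross(z,x),z]
    d=R.T@(np.array(pos)-st["eef_pos"]);r=Ro.from_matrix(R.T@T).as_rotvec()
    print("t",st["time"],"pos",st["eef_pos"].round(4),"xang",np.degrees(np.arctan2(R[1,0],R[0,0])).round(2),"tilt",np.degrees(np.arccos(-R[2,2])).round(2),"F",st["contact_force"].round(1),"op",round(st["opening"],3))
    print("xyz",d.round(4),"dr",r.round(4),"rows>=",round(max(np.linalg.norm(d)/.0417,np.linalg.norm(r)/.125),1))
E
python3 -c "
from h import *
go([.4965,-.217,.27],-105)"
```

```text
t 0.15 pos [ 0.155  -0.6564  0.2303] xang -76.72 tilt 0.1 F [ 0.   0.5 -0.5] op 1.003
xyz [-0.3493 -0.4333 -0.039 ] dr [2.000e-04 1.800e-03 4.936e-01] rows>= 13.4
```

```bash
python3 -m jog '[{"grip":0,"xyz":[-0.10,-0.12,-0.039],"dr":[0,0,0.15]},{"grip":0,"xyz":[-0.349,-0.433,-0.039],"dr":[0,0,0.494]},{"grip":0,"xyz":[-0.349,-0.433,-0.039],"dr":[0,0,0.494]},{"grip":0,"xyz":[-0.349,-0.433,-0.039],"dr":[0,0,0.494]},{"grip":0,"xyz":[-0.349,-0.433,-0.039],"dr":[0,0,0.494]},{"grip":0,"xyz":[-0.349,-0.433,-0.039],"dr":[0,0,0.494]},{"grip":0,"xyz":[-0.349,-0.433,-0.039],"dr":[0,0,0.494]},{"grip":0,"xyz":[-0.349,-0.433,-0.039],"dr":[0,0,0.494]},{"grip":0,"xyz":[-0.349,-0.433,-0.039],"dr":[0,0,0.494]},{"grip":0,"xyz":[-0.349,-0.433,-0.039],"dr":[0,0,0.494]},{"grip":0,"xyz":[-0.349,-0.433,-0.039],"dr":[0,0,0.494]},{"grip":0,"xyz":[-0.349,-0.433,-0.039],"dr":[0,0,0.494]}]'
python3 -c "
from h import *
go([.4965,-.217,.27],-105)"
```

```text
time: 1.15
eef_pos: [0.4613, -0.2616, 0.2671]
tcp_rot: [-0.609, 0.794, -0.0, 0.0]
contact_force: [0.5, 0.3, -0.7]
opening: 1.004
t 1.15 pos [ 0.4613 -0.2616  0.2671] xang -105.03 tilt 0.0 F [ 0.5  0.3 -0.7] op 1.004
xyz [-0.0522 -0.0224 -0.0029] dr [-0.     -0.     -0.0006] rows>= 1.4
```

```bash
python3 -m jog '[{"grip":0,"xyz":[-0.03,-0.013,-0.003],"dr":[0,0,0]},{"grip":0,"xyz":[-0.045,-0.02,-0.003],"dr":[0,0,0]},{"grip":0,"xyz":[-0.045,-0.02,-0.003],"dr":[0,0,0]},{"grip":0,"xyz":[-0.045,-0.02,-0.003],"dr":[0,0,0]}]'
python3 -c "
from h import *
go([.4965,-.217,.27],-105)
shot('wrist','w1')"
```

```text
time: 1.48
eef_pos: [0.4917, -0.2246, 0.2697]
tcp_rot: [-0.61, 0.793, 0.0, -0.0]
contact_force: [0.1, -0.4, -0.8]
opening: 0.997
t 1.4833 pos [ 0.4917 -0.2246  0.2697] xang -104.89 tilt 0.05 F [ 0.1 -0.4 -0.8] op 0.997
xyz [-0.0086 -0.0027 -0.0003] dr [ 0.0008 -0.0003  0.0019] rows>= 0.2
```

View pics/w1.png

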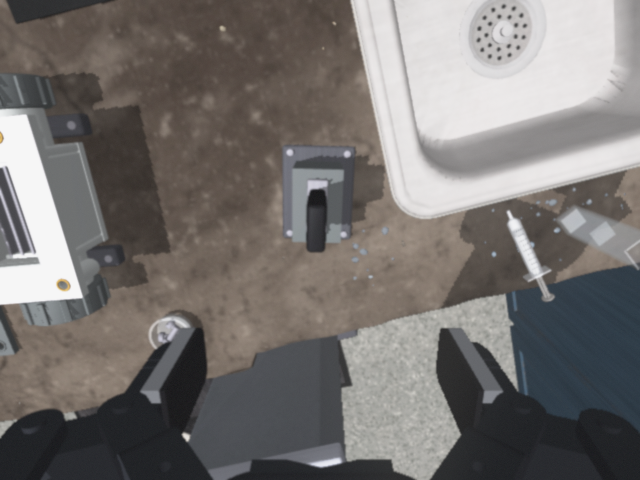

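The wrist view shows the stand's base with four bolts at about (289,153), (348,154), (290,233) and (346,234). The block top spans roughly (293-343, 168-243), and the black grip's top lies near (317,230). I'll enlarge it.

```bash
python3 - <<'E'
from h import *
im,C=load("wrist","w1")
crop("pics/w1c.png",im,265,130,375,260,4.6)
b=[(289.2,153),(348,154),(346.5,234),(290,233.5)]
P=[on(C,q,.008) for q in b];print(np.round(P,4));print(np.mean(P,0).round(4))
e=(P[0]+P[1]-P[2]-P[3])/2;print(np.degrees(np.arctan2(e[1],e[0])),np.linalg.norm(e))
E
```

```text
[[ 0.5424 -0.2062  0.008 ]
 [ 0.5267 -0.2614  0.008 ]
 [ 0.4479 -0.2406  0.008 ]
 [ 0.4635 -0.1839  0.008 ]]
[ 0.4951 -0.223   0.008 ]
-15.282174711091193 0.08173039839445037
```

View pics/w1c.png

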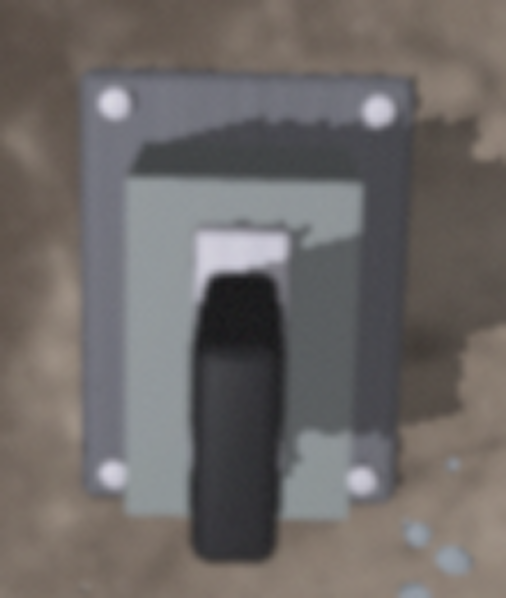

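The crop shows the block top corners at (126,178), (363,182), (349,519) and (126,515). The grip's top face runs from (193,350) to (277,560).

```bash
python3 - <<'E'
from h import *
im,C=load("wrist","w1")
f=lambda u,v:((u+.5)/4.6-.5+265,(v+.5)/4.6-.5+130)
for n,z,Q in [("block",.062,[(126,178),(363,182),(349,519),(126,515)]),("grip",.135,[(194,350),(281,350),(275,560),(191,560)]),("base",.006,[(82,72),(415,76),(398,498),(82,494)])]:
    P=[on(C,f(*q),z) for q in Q];e=(P[0]+P[1]-P[2]-P[3])/2;w=(P[0]+P[3]-P[1]-P[2])/2
    print(n,np.mean(P,0).round(4),np.degrees(np.arctan2(e[1],e[0])).round(1),np.degrees(np.arctan2(-w[0],w[1])).round(1),np.linalg.norm(e).round(4),np.linalg.norm(w).round(4))
go([.494,-.219,.100],-105)
E
```

```text
block [ 0.496  -0.2222  0.062 ] -16.3 -15.9 0.0659 0.044
grip [ 0.4966 -0.2222  0.135 ] -16.3 -14.9 0.0337 0.0132
base [ 0.4966 -0.2226  0.006 ] -16.2 -15.6 0.0936 0.0713
t 1.5333 pos [ 0.4912 -0.2254  0.2696] xang -104.99 tilt 0.06 F [-0.7  0.1  0.4] op 0.996
xyz [-0.007  -0.0012  0.1696] dr [ 0.001  -0.0003  0.0002] rows>= 4.1
```

```bash
python3 -c "
from h import *
go([.496,-.222,.096],-106)"
```

```text
t 1.5333 pos [ 0.4912 -0.2254  0.2696] xang -104.99 tilt 0.06 F [-0.7  0.1  0.4] op 0.996
xyz [-0.0046 -0.0039  0.1736] dr [ 0.001  -0.0003  0.0177] rows>= 4.2
```

```bash
python3 -m jog '[{"grip":0,"xyz":[-0.0046,-0.0039,0.02],"dr":[0,0,0.018]},{"grip":0,"xyz":[-0.0046,-0.0039,0.05],"dr":[0,0,0.018]},{"grip":0,"xyz":[-0.0046,-0.0039,0.09],"dr":[0,0,0.018]},{"grip":0,"xyz":[-0.0046,-0.0039,0.125],"dr":[0,0,0.018]},{"grip":0,"xyz":[-0.0046,-0.0039,0.155],"dr":[0,0,0.018]},{"grip":0,"xyz":[-0.0046,-0.0039,0.173],"dr":[0,0,0.018]},{"grip":0,"xyz":[-0.0046,-0.0039,0.173],"dr":[0,0,0.018]},{"grip":0,"xyz":[-0.0046,-0.0039,0.173],"dr":[0,0,0.018]}]'
python3 -c "
from h import *
go([.496,-.222,.096],-106)
shot('wrist','w2')"
```

```text
time: 2.2
eef_pos: [0.4952, -0.2227, 0.0961]
tcp_rot: [-0.601, 0.8, 0.001, -0.001]
contact_force: [1.0, -0.5, 0.2]
opening: 1.001
t 2.2 pos [ 0.4952 -0.2227  0.0961] xang -106.17 tilt 0.16 F [ 1.  -0.5  0.2] op 1.001
xyz [-0.0009 -0.0005  0.0001] dr [ 0.0027  0.0007 -0.003 ] rows>= 0.0
```

View pics/w2.png

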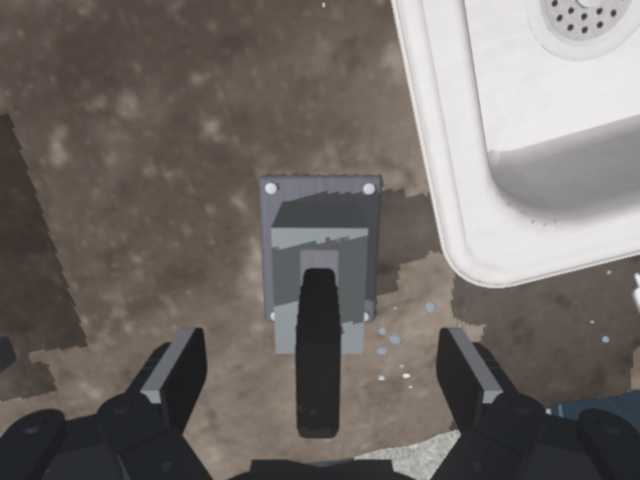

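The grip is centred between the fingers (column 318 against 321) and square to them, so I'll close.

```bash
python3 -m jog '[{"grip":1,"xyz":[0,0,0],"dr":[0,0,0]},{"grip":1,"xyz":[0,0,0],"dr":[0,0,0]},{"grip":1,"xyz":[0,0,0],"dr":[0,0,0]},{"grip":1,"xyz":[0,0,0],"dr":[0,0,0]},{"grip":1,"xyz":[0,0,0],"dr":[0,0,0]},{"grip":1,"xyz":[0,0,0],"dr":[0,0,0]},{"grip":1,"xyz":[0,0,0],"dr":[0,0,0]},{"grip":1,"xyz":[0,0,0],"dr":[0,0,0]},{"grip":1,"xyz":[0,0,0],"dr":[0,0,0]},{"grip":1,"xyz":[0,0,0],"dr":[0,0,0]}]' 50
python3 -c "
from h import *
go([.496,-.222,.096],-106)"
```

```text
time: 3.08
eef_pos: [0.4969, -0.2221, 0.0976]
tcp_rot: [-0.601, 0.799, -0.0, 0.0]
contact_force: [0.2, 0.2, 2.9]
opening: 0.156
t 3.0833 pos [ 0.4969 -0.2221  0.0976] xang -106.05 tilt 0.05 F [0.2 0.2 2.9] op 0.156
xyz [0.0002 0.0009 0.0016] dr [-0.0008 -0.0002 -0.0009] rows>= 0.0
```

```bash
python3 -m jog '[{"grip":1,"xyz":[0,0,-0.01],"dr":[0,0,0]},{"grip":1,"xyz":[0,0,-0.03],"dr":[0,0,0]},{"grip":1,"xyz":[0,0,-0.06],"dr":[0,0,0]},{"grip":1,"xyz":[0,0,-0.09],"dr":[0,0,0]},{"grip":1,"xyz":[0,0,-0.115],"dr":[0,0,0]},{"grip":1,"xyz":[0,0,-0.13],"dr":[0,0,0]},{"grip":1,"xyz":[0,0,-0.13],"dr":[0,0,0]},{"grip":1,"xyz":[0,0,-0.13],"dr":[0,0,0]}]'
python3 -c "
from h import *
go([.5595,.029,.225],-99.9)
shot('wrist','w3');shot('side','s3')"
```

```text
time: 3.75
eef_pos: [0.4966, -0.222, 0.2276]
tcp_rot: [-0.601, 0.799, -0.001, 0.0]
contact_force: [-0.4, -0.1, -1.7]
opening: 0.157
t 3.75 pos [ 0.4966 -0.222   0.2276] xang -106.05 tilt 0.07 F [-0.4 -0.1 -1.7] op 0.157
xyz [-0.2586  0.009   0.0024] dr [-0.0011 -0.0005 -0.1074] rows>= 6.2
```

View pics/w3.png

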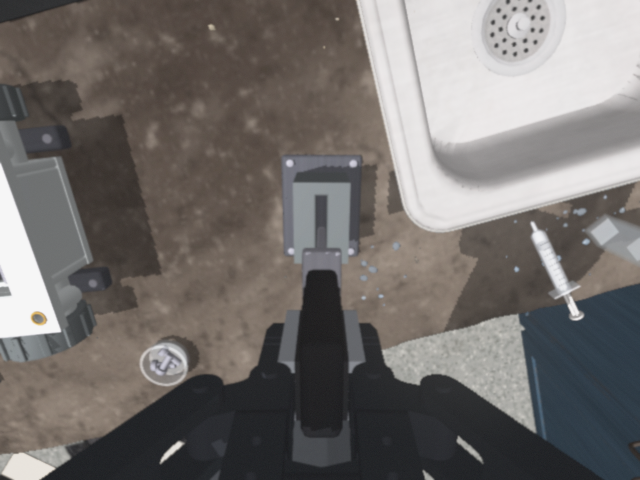

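The gauge is held straight and the empty slot is visible below it at column 321. I'll move near the cell, a little short of it, and measure it with the wrist camera.

```bash
python3 -c "
from h import *
go([.475,.029,.235],-99.9)"
```

```text
t 3.85 pos [ 0.4956 -0.2213  0.2251] xang -106.06 tilt 0.2 F [ 0.3  0.2 -1. ] op 0.155
xyz [-0.2348  0.089  -0.0094] dr [ 0.0033  0.0013 -0.1074] rows>= 6.0
```

```bash
python3 -m jog '[{"grip":1,"xyz":[-0.02,0.007,-0.008],"dr":[0,0,-0.01]},{"grip":1,"xyz":[-0.055,0.02,-0.008],"dr":[0,0,-0.03]},{"grip":1,"xyz":[-0.09,0.035,-0.008],"dr":[0,0,-0.05]},{"grip":1,"xyz":[-0.13,0.05,-0.008],"dr":[0,0,-0.07]},{"grip":1,"xyz":[-0.17,0.065,-0.008],"dr":[0,0,-0.09]},{"grip":1,"xyz":[-0.20,0.077,-0.008],"dr":[0,0,-0.107]},{"grip":1,"xyz":[-0.225,0.086,-0.008],"dr":[0,0,-0.107]},{"grip":1,"xyz":[-0.235,0.089,-0.008],"dr":[0,0,-0.107]},{"grip":1,"xyz":[-0.235,0.089,-0.008],"dr":[0,0,-0.107]},{"grip":1,"xyz":[-0.235,0.089,-0.008],"dr":[0,0,-0.107]}]'
python3 -c "
from h import *
go([.475,.029,.235],-99.9)
im,_=shot('wrist','w4');crop('pics/w4c.png',im,200,20,440,320,2)"
```

```text
time: 4.68
eef_pos: [0.4756, 0.0284, 0.2338]
tcp_rot: [-0.644, 0.765, 0.001, -0.001]
contact_force: [-0.4, -0.6, -0.8]
opening: 0.158
t 4.6833 pos [0.4756 0.0284 0.2338] xang -99.86 tilt 0.13 F [-0.4 -0.6 -0.8] op 0.158
xyz [-0.0005  0.0007 -0.0012] dr [ 0.0021 -0.0009  0.0007] rows>= 0.0
```

View pics/w4.png

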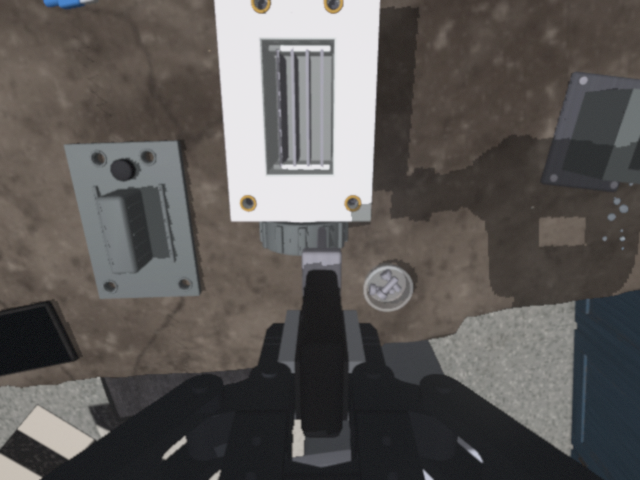

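View pics/w4c.png

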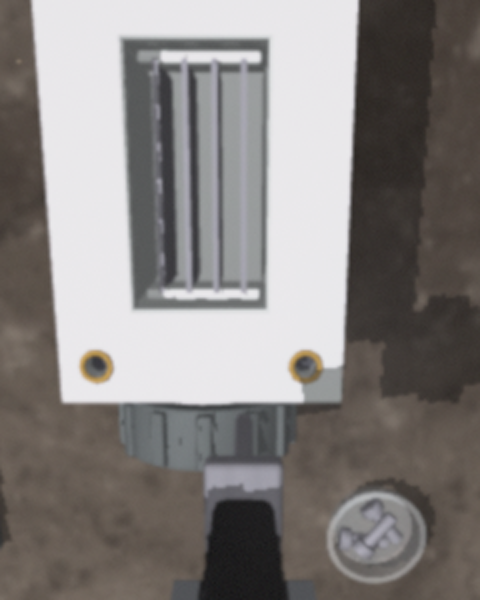

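The wrist view shows the cell's brass holes at (261,4), (334,3), (248,203) and (353,203), with the plates between them. The cover's holes are at (98,157), (148,157), (111,286) and (185,283).

```bash
python3 - <<'E'
from h import *
im,C=load("wrist","w4")
hsv=cv2.cvtColor(np.ascontiguousarray(im),cv2.COLOR_RGB2HSV)
m=((hsv[...,1]>110)&(hsv[...,0]>12)&(hsv[...,0]<28)&(hsv[...,2]>90)).astype(np.uint8)
m[:, :215]=0;m[:,385:]=0;m[230:]=0
m=cv2.morphologyEx(m,cv2.MORPH_CLOSE,np.ones((5,5)))
cs,_=cv2.findContours(m,cv2.RETR_EXTERNAL,cv2.CHAIN_APPROX_NONE)
H=[]
for c in cs:
    if len(c)<15: continue
    (x,y),r=cv2.minEnclosingCircle(c);H.append((x,y));print(x,y,r)
def rep(n,P):c,t,e=fit4(P);print(n,c.round(4),np.degrees(t).round(2),(e*1000).round(1))
px=[(248.3,203),(352.8,203),(261,3.5),(333.8,2.5)]
rep("cell",[on(C,q,.095) for q in px])
rep("cover",[on(C,q,.008) for q in [(111,286),(185,283.5),(98,157.5),(148,157.5)]])
f=lambda u,v:((u+.5)/2-.5+200,(v+.5)/2-.5+20)
# plates 2,3 (middle) endpoints at z=.075
for a,b in [((157,62),(160,285)),((184,62),(190,288)),((214,62),(217,288)),((243,62),(244,288))]:
    P,Q=on(C,f(*a),.075),on(C,f(*b),.075);print((P+Q)[:2]/2,np.degrees(np.arctan2(*(P-Q)[1::-1])).round(1))
print("gauge", [on(C,q,z).round(4) for q,z in [((302,252),.19),((340,252),.19)]])
E
```

```text
352.34375 202.828125 7.436762809753418
247.7857208251953 202.7857208251953 7.508589267730713
333.0 3.5 8.732224464416504
260.5 3.25 9.100237846374512
cell [0.5601 0.0279] -9.9 [0.4 0.5 0.7 0.2]
cover [0.4873 0.2022] -7.75 [0.5 0.2 0.7 1. ]
[0.5638343  0.04255438] -11.0
[0.56159077 0.03279441] -9.6
[0.5598831  0.02296746] -9.7
[0.55820224 0.01330486] -9.6
gauge [array([0.4957, 0.034 , 0.19  ]), array([0.4926, 0.0158, 0.19  ])]
```

```bash
python3 -c "
from h import *
go([.5604,.0285,.20],-99.9)"
```

```text
t 4.7333 pos [0.4758 0.0277 0.2341] xang -99.94 tilt 0.1 F [-0. -0. -0.] op 0.161
xyz [-0.0154 -0.0832  0.034 ] dr [ 0.0016 -0.0008 -0.0007] rows>= 2.2
```

```bash
python3 -m jog '[{"grip":1,"xyz":[-0.003,-0.02,0],"dr":[0,0,0]},{"grip":1,"xyz":[-0.01,-0.05,0],"dr":[0,0,0]},{"grip":1,"xyz":[-0.015,-0.075,0],"dr":[0,0,0]},{"grip":1,"xyz":[-0.015,-0.083,0.01],"dr":[0,0,0]},{"grip":1,"xyz":[-0.015,-0.083,0.025],"dr":[0,0,0]},{"grip":1,"xyz":[-0.015,-0.083,0.036],"dr":[0,0,0]},{"grip":1,"xyz":[-0.015,-0.083,0.036],"dr":[0,0,0]},{"grip":1,"xyz":[-0.015,-0.083,0.036],"dr":[0,0,0]}]'
python3 -c "
from h import *
go([.5604,.0285,.178],-99.9)
im,_=shot('wrist','w5');im,_=shot('side','s5');crop('pics/s5c.png',im,250,130,430,290,4)
im,_=shot('scene','c5');crop('pics/c5c.png',im,260,130,400,330,3)"
```

```text
time: 5.4
eef_pos: [0.5596, 0.028, 0.1977]
tcp_rot: [-0.643, 0.766, 0.001, -0.001]
contact_force: [0.2, -0.5, -0.4]
opening: 0.156
t 5.4 pos [0.5596 0.028  0.1977] xang -100.01 tilt 0.17 F [ 0.2 -0.5 -0.4] op 0.156
xyz [-0.0006 -0.0008  0.0197] dr [ 0.0029 -0.0003 -0.0019] rows>= 0.5
```

View pics/w5.png

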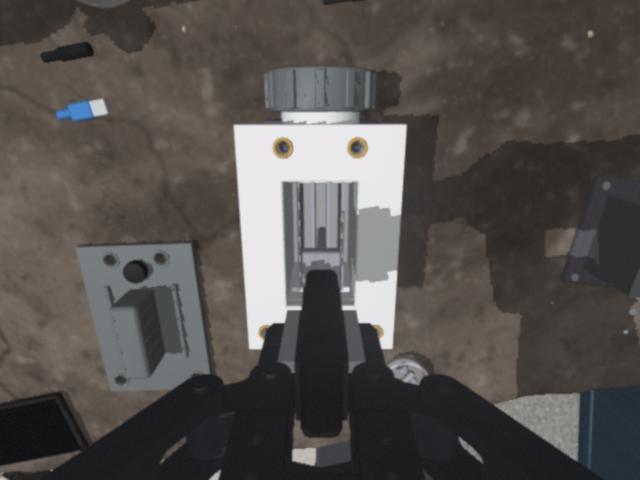

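View pics/s5c.png

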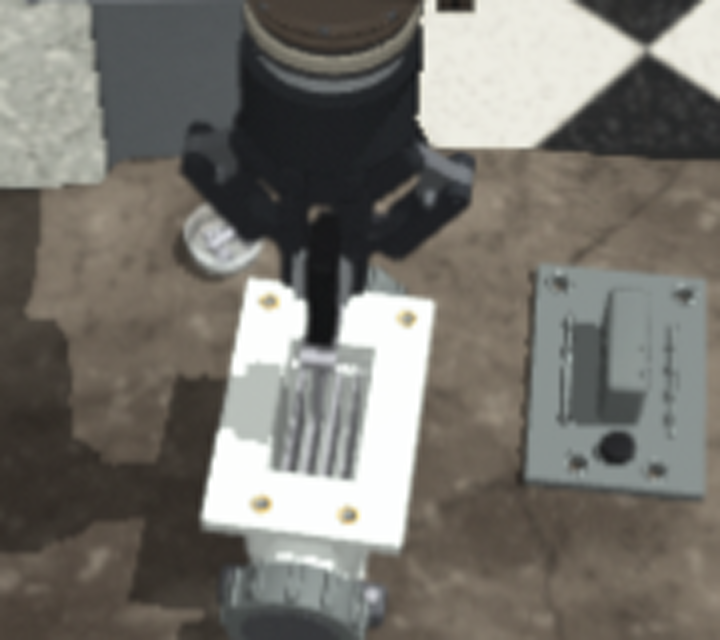

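View pics/c5c.png

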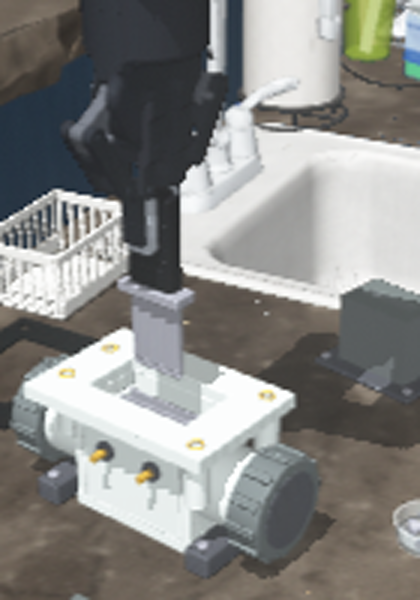

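```bash
python3 - <<'E'
from h import *
im,C=load("wrist","w5");crop("pics/w5c.png",im,270,120,370,310,3.1)
S=cam("wrist",np.load("pics/w5.npy",allow_pickle=True).item())
R=S[2]
for n,im_,C in [("w",im,C)]:
  c,s=np.cos(np.radians(-9.9)),np.sin(np.radians(-9.9))
  for y in (-15,-5,5,15):
    for x in (20,35):
      p=np.array([.5603+c*x/1e3-s*y/1e3,.0281+s*x/1e3+c*y/1e3,.075]);print(y,x,proj(C,p).round(1), ((proj(C,p)-[270,120]+.5)*3.1).round(0))
E
```

```text
-15 20 [342.8 209.7] [227. 280.]
-15 35 [343.1 187.4] [228. 210.]
-5 20 [327.8 209.7] [181. 280.]
-5 35 [327.9 187.4] [181. 211.]
5 20 [312.9 209.8] [134. 280.]
5 35 [312.7 187.5] [134. 211.]
15 20 [297.9 209.8] [ 88. 280.]
15 35 [297.4 187.5] [ 87. 211.]
```

View pics/w5c.png

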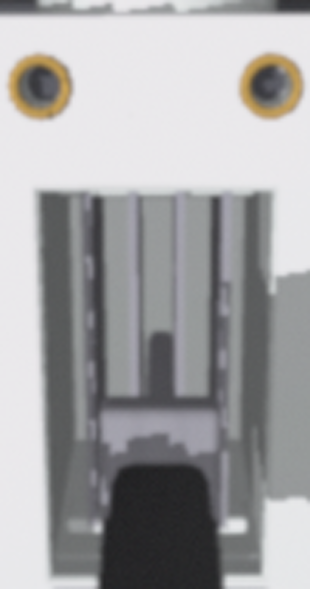

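The plates' middle gap is centred at crop column 157 and the gauge at 158.5, so they align within about 0.6 mm. I'll make that small correction and descend gently, checking the force.

```bash
python3 -m jog '[{"grip":1,"xyz":[-0.0006,-0.0008,0.005],"dr":[0.002,0,0]},{"grip":1,"xyz":[-0.0006,-0.0008,0.012],"dr":[0.002,0,0]},{"grip":1,"xyz":[-0.0006,-0.0008,0.02],"dr":[0.002,0,0]},{"grip":1,"xyz":[-0.0006,-0.0008,0.027],"dr":[0.002,0,0]},{"grip":1,"xyz":[-0.0006,-0.0008,0.033],"dr":[0.002,0,0]},{"grip":1,"xyz":[-0.0006,-0.0008,0.038],"dr":[0.002,0,0]},{"grip":1,"xyz":[-0.0006,-0.0008,0.038],"dr":[0.002,0,0]},{"grip":1,"xyz":[-0.0006,-0.0008,0.038],"dr":[0.002,0,0]}]'
python3 -c "
from h import *
go([.5604,.0285,.110],-99.9)
im,_=shot('wrist','w6');crop('pics/w6c.png',im,230,120,410,440,1.8)"
```

```text
time: 6.22
eef_pos: [0.561, 0.0295, 0.1605]
tcp_rot: [-0.643, 0.766, -0.0, 0.0]
contact_force: [0.3, -0.1, -1.4]
opening: 0.156
t 6.2167 pos [0.561  0.0295 0.1605] xang -99.92 tilt 0.05 F [ 0.3 -0.1 -1.4] op 0.156
xyz [0.0011 0.0005 0.0505] dr [-0.001  -0.0001 -0.0004] rows>= 1.2
```

View pics/w6c.png

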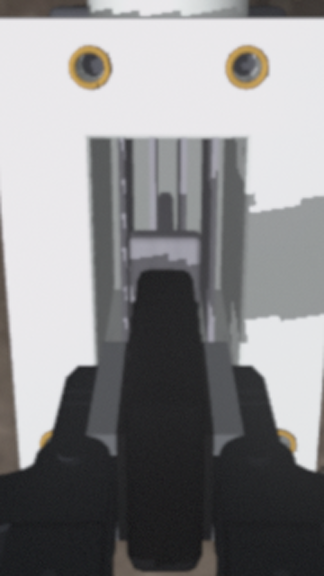

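```bash
python3 -m jog '[{"grip":1,"xyz":[0,0,0.004],"dr":[0,0,0]},{"grip":1,"xyz":[0,0,0.009],"dr":[0,0,0]},{"grip":1,"xyz":[0,0,0.014],"dr":[0,0,0]},{"grip":1,"xyz":[0,0,0.019],"dr":[0,0,0]},{"grip":1,"xyz":[0,0,0.024],"dr":[0,0,0]},{"grip":1,"xyz":[0,0,0.024],"dr":[0,0,0]}]'
python3 -c "
from h import *
go([.5604,.0285,.110],-99.9);print(ctrl.get_state()['wrist_torque'])"
```

```text
time: 6.77
eef_pos: [0.5603, 0.0295, 0.1354]
tcp_rot: [-0.643, 0.766, 0.0, -0.0]
contact_force: [-0.6, -0.3, -1.1]
opening: 0.155
t 6.7667 pos [0.5603 0.0295 0.1354] xang -99.93 tilt 0.05 F [-0.6 -0.3 -1.1] op 0.155
xyz [ 0.001  -0.0003  0.0254] dr [ 0.0008 -0.0001 -0.0005] rows>= 0.6
[-0.02601367  0.0900643   0.00840665]
```

No resistance, so I'll continue to just above the seat and then make contact gently.

```bash
python3 -m jog '[{"grip":1,"xyz":[0,0,0.005],"dr":[0,0,0]},{"grip":1,"xyz":[0,0,0.010],"dr":[0,0,0]},{"grip":1,"xyz":[0,0,0.015],"dr":[0,0,0]},{"grip":1,"xyz":[0,0,0.019],"dr":[0,0,0]},{"grip":1,"xyz":[0,0,0.022],"dr":[0,0,0]},{"grip":1,"xyz":[0,0,0.022],"dr":[0,0,0]}]'
python3 -c "
from h import *
go([.5604,.0285,.110],-99.9);print(ctrl.get_state()['wrist_torque'])"
```

```text
time: 7.27
eef_pos: [0.5608, 0.0295, 0.114]
tcp_rot: [-0.643, 0.766, -0.0, 0.0]
contact_force: [-0.1, -0.7, -1.3]
opening: 0.16
t 7.2667 pos [0.5608 0.0295 0.114 ] xang -99.93 tilt 0.02 F [-0.1 -0.7 -1.3] op 0.16
xyz [0.0011 0.0002 0.004 ] dr [-0.0003 -0.0001 -0.0004] rows>= 0.1
[-0.01017961  0.07088119  0.04067356]
```

```bash
python3 -m jog '[{"grip":1,"xyz":[0,0,0.001],"dr":[0,0,0]},{"grip":1,"xyz":[0,0,0.002],"dr":[0,0,0]},{"grip":1,"xyz":[0,0,0.003],"dr":[0,0,0]},{"grip":1,"xyz":[0,0,0.003],"dr":[0,0,0]}]'
python3 -m jog '[{"grip":1,"xyz":[0,0,0.001],"dr":[0,0,0]},{"grip":1,"xyz":[0,0,0.001],"dr":[0,0,0]}]'
python3 -c "
from h import *
go([.5604,.0285,.110],-99.9)"
```

```text
time: 7.6
eef_pos: [0.5614, 0.0294, 0.1121]
tcp_rot: [-0.643, 0.766, -0.001, 0.001]
contact_force: [-0.5, -0.0, -0.8]
opening: 0.161
time: 7.77
eef_pos: [0.5614, 0.0294, 0.111]
tcp_rot: [-0.643, 0.766, -0.001, 0.001]
contact_force: [0.4, 0.5, -0.8]
opening: 0.161
t 7.7667 pos [0.5614 0.0294 0.111 ] xang -99.93 tilt 0.12 F [ 0.4  0.5 -0.8] op 0.161
xyz [0.0011 0.0008 0.001 ] dr [-0.002  -0.     -0.0005] rows>= 0.0
```

```bash
python3 -m jog '[{"grip":1,"xyz":[0,0,0.001],"dr":[0,0,0]},{"grip":1,"xyz":[0,0,0.001],"dr":[0,0,0]}]'
python3 -m jog '[{"grip":1,"xyz":[0,0,0.001],"dr":[0,0,0]},{"grip":1,"xyz":[0,0,0.001],"dr":[0,0,0]}]'
```

```text
time: 7.93
eef_pos: [0.5616, 0.0295, 0.1106]
tcp_rot: [-0.643, 0.766, -0.001, 0.001]
contact_force: [-0.4, 0.2, 0.9]
opening: 0.162
time: 8.1
eef_pos: [0.5617, 0.0294, 0.1106]
tcp_rot: [-0.643, 0.766, -0.001, 0.001]
contact_force: [-2.4, -0.1, 5.8]
opening: 0.157
```

Contact: z has stopped at 0.1106, as expected for a seated shoulder, with about 7 N upward. I'll hold briefly and check visually.

```bash
python3 -m jog '[{"grip":1,"xyz":[0,0,0],"dr":[0,0,0]},{"grip":1,"xyz":[0,0,0],"dr":[0,0,0]},{"grip":1,"xyz":[0,0,0],"dr":[0,0,0]},{"grip":1,"xyz":[0,0,0],"dr":[0,0,0]},{"grip":1,"xyz":[0,0,0],"dr":[0,0,0]}]'
python3 -c "
from h import *
im,_=shot('scene','c7');crop('pics/c7c.png',im,260,160,400,340,3)
im,_=shot('wrist','w7')"
```

```text
time: 8.52
eef_pos: [0.5616, 0.0294, 0.1105]
tcp_rot: [-0.643, 0.766, -0.001, 0.001]
contact_force: [-3.4, -0.4, 6.5]
opening: 0.157
```

View pics/c7c.png

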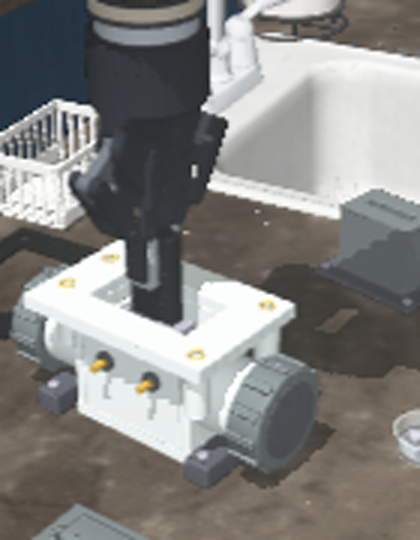

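View pics/w7.png

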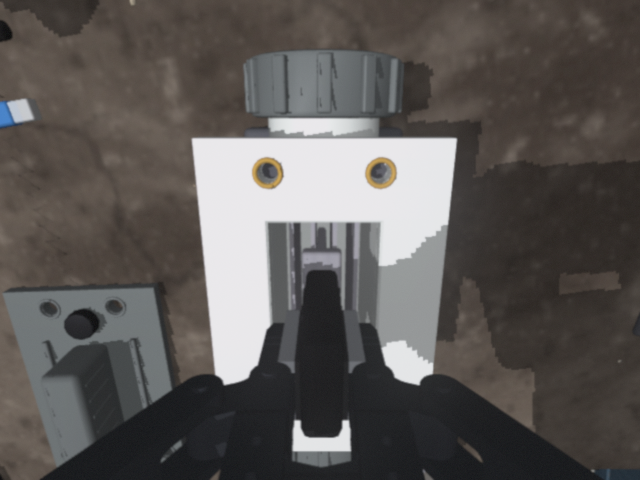

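The shoulder sits down on the plates and the blade is fully in. Now I'll pull it straight up.

```bash
python3 -m jog '[{"grip":1,"xyz":[0,0,-0.005],"dr":[0,0,0]},{"grip":1,"xyz":[0,0,-0.015],"dr":[0,0,0]},{"grip":1,"xyz":[0,0,-0.035],"dr":[0,0,0]},{"grip":1,"xyz":[0,0,-0.06],"dr":[0,0,0]},{"grip":1,"xyz":[0,0,-0.09],"dr":[0,0,0]},{"grip":1,"xyz":[0,0,-0.115],"dr":[0,0,0]},{"grip":1,"xyz":[0,0,-0.125],"dr":[0,0,0]},{"grip":1,"xyz":[0,0,-0.125],"dr":[0,0,0]}]'
python3 -c "
from h import *
go([.4965,-.2221,.235],-106)"
```

```text
time: 9.28
eef_pos: [0.563, 0.0293, 0.238]
tcp_rot: [-0.643, 0.766, -0.003, 0.003]
contact_force: [-0.0, -0.9, -1.6]
opening: 0.158
t 9.2833 pos [0.563  0.0293 0.238 ] xang -99.92 tilt 0.54 F [-0.  -0.9 -1.6] op 0.158
xyz [0.2591 0.0222 0.0027] dr [-0.0094  0.0009  0.1061] rows>= 6.2
```

```bash
python3 -m jog '[{"grip":1,"xyz":[0.02,0.002,0],"dr":[0,0,0.01]},{"grip":1,"xyz":[0.055,0.004,0],"dr":[-0.002,0,0.03]},{"grip":1,"xyz":[0.095,0.008,0],"dr":[-0.002,0,0.05]},{"grip":1,"xyz":[0.135,0.011,0],"dr":[-0.003,0,0.07]},{"grip":1,"xyz":[0.175,0.015,0],"dr":[-0.004,0,0.09]},{"grip":1,"xyz":[0.21,0.018,0],"dr":[-0.005,0,0.106]},{"grip":1,"xyz":[0.24,0.021,0],"dr":[-0.005,0,0.106]},{"grip":1,"xyz":[0.259,0.022,0],"dr":[-0.005,0,0.106]},{"grip":1,"xyz":[0.259,0.022,0],"dr":[-0.005,0,0.106]},{"grip":1,"xyz":[0.259,0.022,0],"dr":[-0.005,0,0.106]}]'
python3 -c "
from h import *
go([.4965,-.2221,.165],-106)
im,_=shot('wrist','w8')
go([.4965,-.2221,.165],-106)"
```

```text
time: 10.12
eef_pos: [0.4937, -0.222, 0.2318]
tcp_rot: [-0.601, 0.799, 0.003, -0.001]
contact_force: [-0.4, 1.9, -0.4]
opening: 0.157
t 10.1167 pos [ 0.4937 -0.222   0.2318] xang -106.14 tilt 0.38 F [-0.4  1.9 -0.4] op 0.157
xyz [-0.0006 -0.0031  0.0668] dr [ 0.0065  0.0017 -0.0024] rows>= 1.6
t 10.1667 pos [ 0.4941 -0.2212  0.2321] xang -106.04 tilt 0.35 F [-0.2  0.1 -0.7] op 0.158
xyz [ 0.0003 -0.0029  0.0671] dr [ 0.0059  0.0016 -0.0007] rows>= 1.6
```

View pics/w8.png

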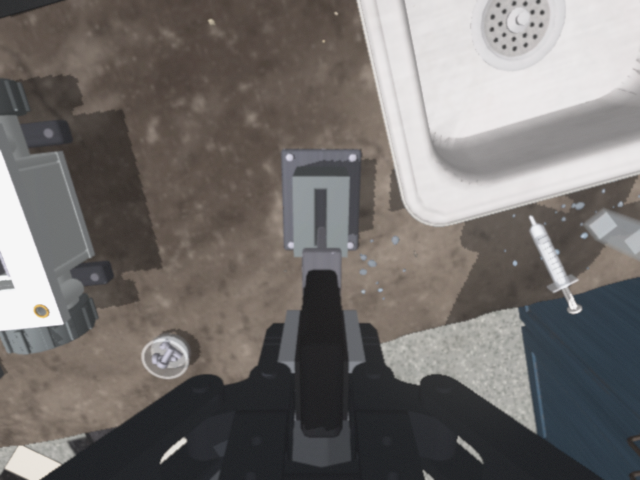

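```bash
python3 -m jog '[{"grip":1,"xyz":[0,-0.003,0.01],"dr":[0.005,0.001,0]},{"grip":1,"xyz":[0,-0.003,0.03],"dr":[0.005,0.001,0]},{"grip":1,"xyz":[0,-0.003,0.05],"dr":[0.005,0.001,0]},{"grip":1,"xyz":[0,-0.003,0.06],"dr":[0.005,0.001,0]},{"grip":1,"xyz":[0,-0.003,0.06],"dr":[0.005,0.001,0]},{"grip":1,"xyz":[0,-0.003,0.06],"dr":[0.005,0.001,0]}]'
python3 -c "
from h import *
im,_=shot('wrist','w9');crop('pics/w9c.png',im,250,140,390,340,3)
im,_=shot('side','s9');crop('pics/s9c.png',im,180,130,280,260,4)
go([.4965,-.2221,.097],-106)"
```

```text
time: 10.67
eef_pos: [0.4975, -0.2216, 0.1731]
tcp_rot: [-0.602, 0.798, -0.0, -0.0]
contact_force: [0.5, -0.7, 0.8]
opening: 0.158
t 10.7667 pos [ 0.4984 -0.2226  0.1752] xang -105.95 tilt 0.25 F [-0.4 -0.4  0. ] op 0.157
xyz [-0.0001  0.0023  0.0782] dr [-0.004  -0.0017  0.0008] rows>= 1.9
```

View pics/w9c.png

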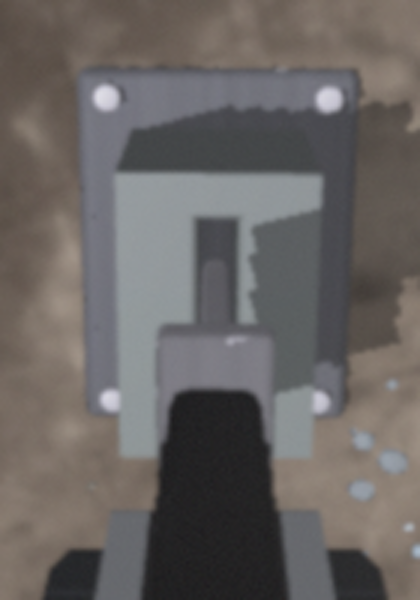

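View pics/s9c.png

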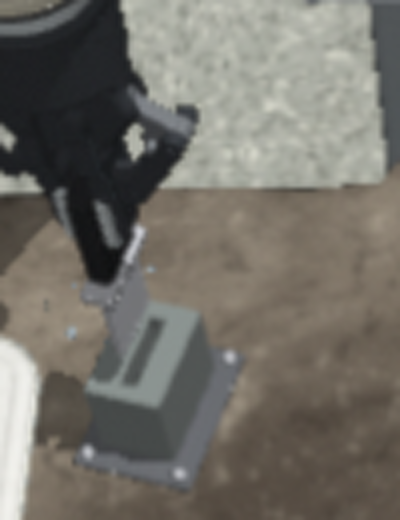

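```bash
python3 - <<'E'
from h import *
im,C=load("wrist","w9")
f=lambda u,v:((u+.5)/3-.5+250,(v+.5)/3-.5+140)
st=np.load("pics/w9.npy",allow_pickle=True).item();R=Ro.from_quat(st["tcp_rot"]).as_matrix();p=st["eef_pos"]
print(p)
for n,q,z in [("slot far",(217,217),.062),("slot left",(195,260),.062),("slot right",(239,260),.062),("blade far",(214,260),p[2]-.0885),("blade L",(202,275),p[2]-.0885),("blade R",(229,275),p[2]-.0885),("blk",(117,174),.062),("blk",(323,174),.062),("blk",(310,457),.062),("blk",(121,457),.062)]:
    print(n,(R.T@(on(C,f(*q),z)-p)).round(4))
E
```

```text
[ 0.49746904 -0.22158399  0.17313251]
slot far [ 0.0007 -0.0224  0.1111]
slot left [-0.004  -0.0129  0.1111]
slot right [ 0.0055 -0.0129  0.1111]
blade far [ 0.0001 -0.0193  0.0885]
blade L [-0.0023 -0.0162  0.0885]
blade R [ 0.003  -0.0162  0.0885]
blk [-0.0204 -0.0317  0.1111]
blk [ 0.0231 -0.0317  0.1112]
blk [0.022  0.0339 0.1111]
blk [-0.0212  0.0339  0.1111]
```

Slot centre and blade agree within about 0.5 mm, so I'll lower it.

```bash
python3 -m jog '[{"grip":1,"xyz":[0.0005,0,0.008],"dr":[0,0,0]},{"grip":1,"xyz":[0.0005,0,0.016],"dr":[0,0,0]},{"grip":1,"xyz":[0.0005,0,0.024],"dr":[0,0,0]},{"grip":1,"xyz":[0.0005,0,0.032],"dr":[0,0,0]},{"grip":1,"xyz":[0.0005,0,0.040],"dr":[0,0,0]},{"grip":1,"xyz":[0.0005,0,0.048],"dr":[0,0,0]},{"grip":1,"xyz":[0.0005,0,0.056],"dr":[0,0,0]},{"grip":1,"xyz":[0.0005,0,0.063],"dr":[0,0,0]},{"grip":1,"xyz":[0.0005,0,0.068],"dr":[0,0,0]},{"grip":1,"xyz":[0.0005,0,0.070],"dr":[0,0,0]},{"grip":1,"xyz":[0.0005,0,0.070],"dr":[0,0,0]}]'
python3 -c "
from h import *
go([.4965,-.2221,.097],-106)"
```

```text
time: 11.68
eef_pos: [0.4972, -0.223, 0.1033]
tcp_rot: [-0.602, 0.799, -0.001, -0.0]
contact_force: [0.1, 0.6, -0.8]
opening: 0.158
t 11.6833 pos [ 0.4972 -0.223   0.1033] xang -106.0 tilt 0.06 F [ 0.1  0.6 -0.8] op 0.158
xyz [-0.0007  0.0009  0.0063] dr [-0.0009 -0.0007  0.    ] rows>= 0.2
```

```bash
python3 -m jog '[{"grip":1,"xyz":[0,0,0.002],"dr":[0,0,0]},{"grip":1,"xyz":[0,0,0.004],"dr":[0,0,0]},{"grip":1,"xyz":[0,0,0.005],"dr":[0,0,0]},{"grip":1,"xyz":[0,0,0.006],"dr":[0,0,0]},{"grip":1,"xyz":[0,0,0.006],"dr":[0,0,0]}]'
python3 -m jog '[{"grip":1,"xyz":[0,0,0.001],"dr":[0,0,0]},{"grip":1,"xyz":[0,0,0.001],"dr":[0,0,0]}]'
```

```text
time: 12.1
eef_pos: [0.4975, -0.2232, 0.0979]
tcp_rot: [-0.602, 0.799, -0.001, 0.0]
contact_force: [-0.2, -0.4, -0.5]
opening: 0.157
time: 12.27
eef_pos: [0.4977, -0.2234, 0.0976]
tcp_rot: [-0.602, 0.799, -0.001, 0.0]
contact_force: [-0.3, 1.2, 2.6]
opening: 0.157
```

Contact at z = 0.0976, matching the home height. Now I'll release.

```bash
python3 -m jog '[{"grip":0,"xyz":[0,0,0],"dr":[0,0,0]},{"grip":0,"xyz":[0,0,0],"dr":[0,0,0]},{"grip":0,"xyz":[0,0,0],"dr":[0,0,0]},{"grip":0,"xyz":[0,0,0],"dr":[0,0,0]},{"grip":0,"xyz":[0,0,0],"dr":[0,0,0]},{"grip":0,"xyz":[0,0,0],"dr":[0,0,0]},{"grip":0,"xyz":[0,0,0],"dr":[0,0,0]},{"grip":0,"xyz":[0,0,0],"dr":[0,0,0]}]'
python3 -c "
from h import *
im,_=shot('wrist','w10')
go([.4873,.2022,.27],-97.8)"
```

```text
time: 12.93
eef_pos: [0.4975, -0.2232, 0.097]
tcp_rot: [-0.602, 0.799, -0.001, 0.0]
contact_force: [0.0, 0.4, -0.5]
opening: 0.996
t 12.9833 pos [ 0.4975 -0.2232  0.097 ] xang -106.0 tilt 0.13 F [-0.2  0.9 -0.3] op 0.996
xyz [-0.406   0.1267 -0.1737] dr [-0.0019 -0.0012 -0.1431] rows>= 11.0
```

View pics/w10.png

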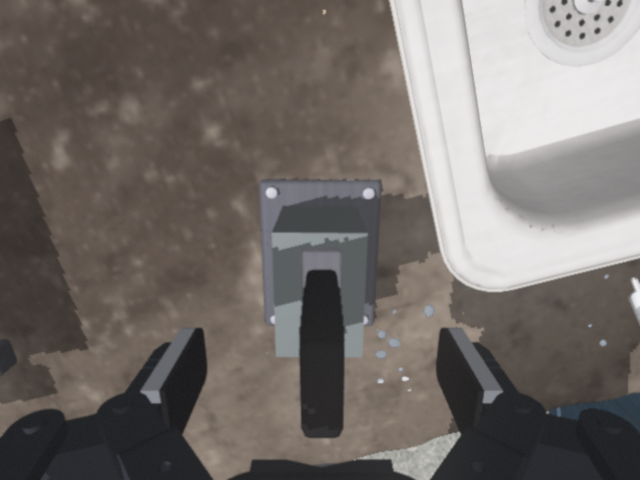

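The gauge is standing in the stand, released. I'll rise and go to the cover.

```bash
python3 -m jog '[{"grip":0,"xyz":[0,0,-0.01],"dr":[0,0,0]},{"grip":0,"xyz":[0,0,-0.03],"dr":[0,0,0]},{"grip":0,"xyz":[0,0,-0.06],"dr":[0,0,0]},{"grip":0,"xyz":[0,0,-0.1],"dr":[0,0,0]},{"grip":0,"xyz":[0,0,-0.135],"dr":[0,0,0]},{"grip":0,"xyz":[-0.03,0.01,-0.15],"dr":[0,0,-0.01]},{"grip":0,"xyz":[-0.065,0.02,-0.155],"dr":[0,0,-0.03]},{"grip":0,"xyz":[-0.1,0.03,-0.155],"dr":[0,0,-0.05]},{"grip":0,"xyz":[-0.14,0.042,-0.155],"dr":[0,0,-0.07]},{"grip":0,"xyz":[-0.18,0.055,-0.155],"dr":[0,0,-0.09]},{"grip":0,"xyz":[-0.22,0.066,-0.155],"dr":[0,0,-0.11]},{"grip":0,"xyz":[-0.255,0.077,-0.155],"dr":[0,0,-0.13]}]'
python3 -c "
from h import *
go([.48,.2022,.25],-97.8)"
```

```text
time: 13.98
eef_pos: [0.4931, 0.0456, 0.2528]
tcp_rot: [-0.653, 0.757, -0.002, 0.001]
contact_force: [0.5, 0.2, 0.8]
opening: 0.997
t 13.9833 pos [0.4931 0.0456 0.2528] xang -98.48 tilt 0.21 F [0.5 0.2 0.8] op 0.997
xyz [-0.1529  0.0361  0.0025] dr [-0.0035 -0.0009 -0.0119] rows>= 3.8
```

```bash
python3 -m jog '[{"grip":0,"xyz":[-0.04,0.01,0],"dr":[0,0,-0.012]},{"grip":0,"xyz":[-0.08,0.02,0],"dr":[0,0,-0.012]},{"grip":0,"xyz":[-0.115,0.028,0],"dr":[0,0,-0.012]},{"grip":0,"xyz":[-0.14,0.034,0],"dr":[0,0,-0.012]},{"grip":0,"xyz":[-0.15,0.036,0],"dr":[0,0,-0.012]},{"grip":0,"xyz":[-0.15,0.036,0],"dr":[0,0,-0.012]},{"grip":0,"xyz":[-0.15,0.036,0],"dr":[0,0,-0.012]}]'
python3 -c "
from h import *
im,_=shot('wrist','w11')
go([.4873,.2022,.25],-97.8)
crop('pics/w11c.png',im,210,90,430,310,2.7)"
```

```text
time: 14.57
eef_pos: [0.4803, 0.1968, 0.2517]
tcp_rot: [-0.657, 0.754, -0.002, 0.0]
contact_force: [-0.3, -0.0, 0.9]
opening: 0.998
t 14.6167 pos [0.4804 0.1962 0.2516] xang -97.89 tilt 0.17 F [ 0.4 -0.6 -0.3] op 1.005
xyz [-0.0069 -0.006   0.0016] dr [-0.0021 -0.002  -0.0015] rows>= 0.2
```

View pics/w11.png

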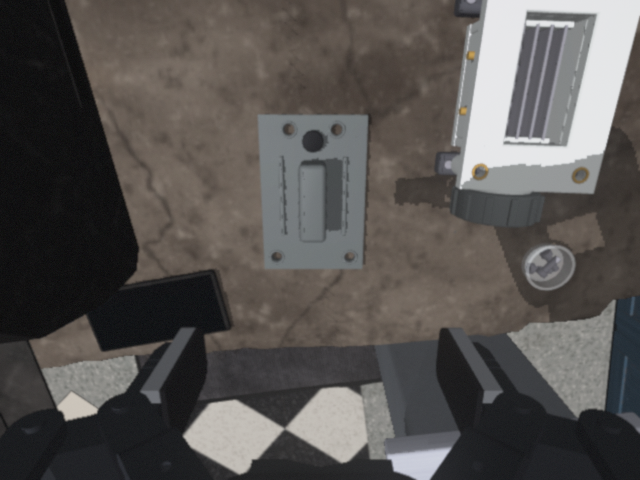

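View pics/w11c.png

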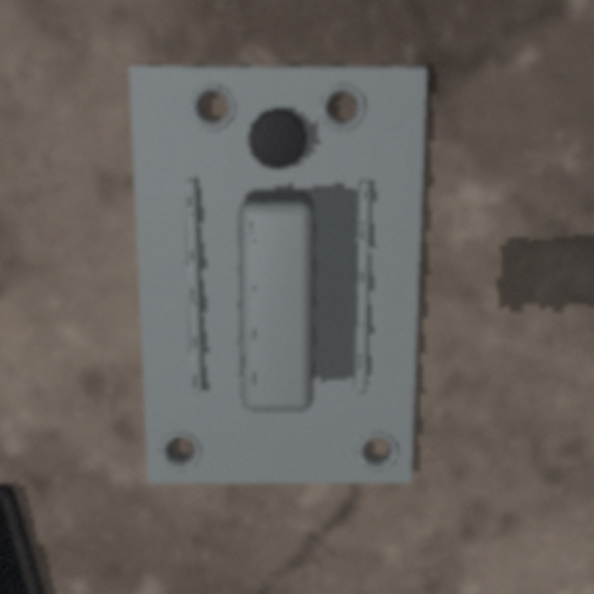

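The cover's holes are at crop (216,106), (344,106), (180,450) and (378,450). Its plate corners are at (130,67), (428,67), (412,483) and (149,484).

```bash
python3 - <<'E'
from h import *
im,C=load("wrist","w11")
f=lambda u,v:((u+.5)/2.7-.5+210,(v+.5)/2.7-.5+90)
c,t,e=fit4([on(C,f(*q),.008) for q in [(180,450),(378,450),(216,106),(344,106)]]);print("holes",c.round(4),np.degrees(t).round(2),(e*1e3).round(1))
for n,z,Q in [("plate",.008,[(130,67),(428,67),(412,483),(149,484)]),("grip",.047,[(241,203),(312,203),(311,410),(243,410)])]:
    P=[on(C,f(*q),z) for q in Q];e=(P[0]+P[1]-P[2]-P[3])/2;w=(P[0]+P[3]-P[1]-P[2])/2
    print(n,np.mean(P,0).round(4),np.degrees(np.arctan2(e[1],e[0])).round(1),np.degrees(np.arctan2(-w[0],w[1])).round(1),np.linalg.norm(e).round(4),np.linalg.norm(w).round(4))
go([.487,.2027,.10],-97.9)
E
```

```text
holes [0.4874 0.2027] -8.25 [0.3 0.3 0.5 0.2]
plate [0.4869 0.2027 0.008 ] -8.0 -7.7 0.1499 0.0998
grip [0.4878 0.2029 0.047 ] -8.1 -7.8 0.0681 0.0224
t 14.6167 pos [0.4804 0.1962 0.2516] xang -97.89 tilt 0.17 F [ 0.4 -0.6 -0.3] op 1.005
xyz [-0.0077 -0.0053  0.1515] dr [-0.0021 -0.002   0.0002] rows>= 3.6
```

```bash
python3 -m jog '[{"grip":0,"xyz":[-0.0075,-0.006,0.02],"dr":[-0.002,-0.002,0.001]},{"grip":0,"xyz":[-0.0075,-0.006,0.055],"dr":[-0.002,-0.002,0.001]},{"grip":0,"xyz":[-0.0075,-0.006,0.095],"dr":[-0.002,-0.002,0.001]},{"grip":0,"xyz":[-0.0075,-0.006,0.135],"dr":[-0.002,-0.002,0.001]},{"grip":0,"xyz":[-0.0075,-0.006,0.165],"dr":[-0.002,-0.002,0.001]},{"grip":0,"xyz":[-0.0075,-0.006,0.185],"dr":[-0.002,-0.002,0.001]},{"grip":0,"xyz":[-0.0075,-0.006,0.185],"dr":[-0.002,-0.002,0.001]},{"grip":0,"xyz":[-0.0075,-0.006,0.185],"dr":[-0.002,-0.002,0.001]}]'
python3 -c "
from h import *
im,_=shot('wrist','w12')
go([.4873,.2027,.016],-98)"
```

```text
time: 15.28
eef_pos: [0.4872, 0.2018, 0.0656]
tcp_rot: [-0.656, 0.755, 0.001, -0.001]
contact_force: [-0.2, 0.3, 0.7]
opening: 0.999
t 15.3333 pos [0.4886 0.2024 0.0674] xang -98.02 tilt 0.08 F [-0.2 -0.9  0.5] op 1.003
xyz [-0.0001  0.0014  0.0514] dr [-0.001   0.0009 -0.0004] rows>= 1.2
```

View pics/w12.png

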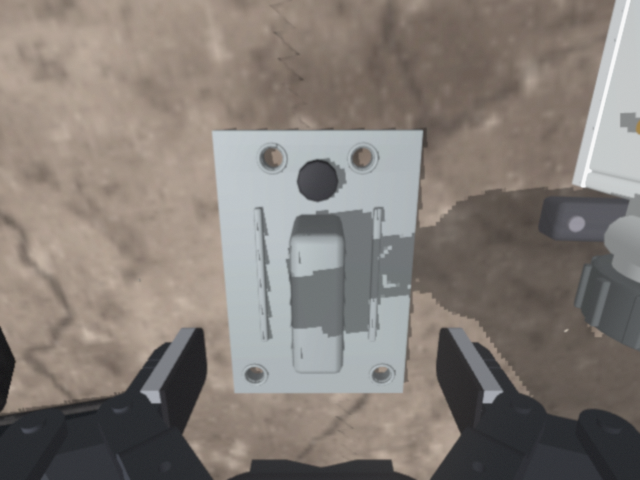

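```bash
python3 -m jog '[{"grip":0,"xyz":[0,0.0005,0.015],"dr":[0,0,0]},{"grip":0,"xyz":[0,0.0005,0.03],"dr":[0,0,0]},{"grip":0,"xyz":[0,0.0005,0.042],"dr":[0,0,0]},{"grip":0,"xyz":[0,0.0005,0.05],"dr":[0,0,0]},{"grip":0,"xyz":[0,0.0005,0.05],"dr":[0,0,0]},{"grip":0,"xyz":[0,0.0005,0.05],"dr":[0,0,0]}]'
python3 -m jog '[{"grip":1,"xyz":[0,0,0],"dr":[0,0,0]},{"grip":1,"xyz":[0,0,0],"dr":[0,0,0]},{"grip":1,"xyz":[0,0,0],"dr":[0,0,0]},{"grip":1,"xyz":[0,0,0],"dr":[0,0,0]},{"grip":1,"xyz":[0,0,0],"dr":[0,0,0]},{"grip":1,"xyz":[0,0,0],"dr":[0,0,0]},{"grip":1,"xyz":[0,0,0],"dr":[0,0,0]},{"grip":1,"xyz":[0,0,0],"dr":[0,0,0]},{"grip":1,"xyz":[0,0,0],"dr":[0,0,0]}]' 80
python3 -c "
from h import *
im,_=shot('wrist','w13')
go([.4873,.2027,.016],-98)"
```

```text
time: 15.83
eef_pos: [0.4874, 0.2034, 0.0168]
tcp_rot: [-0.657, 0.754, 0.0, 0.0]
contact_force: [-0.2, -0.3, -0.0]
opening: 0.996
time: 16.58
eef_pos: [0.4875, 0.2037, 0.0169]
tcp_rot: [-0.657, 0.754, 0.0, 0.001]
contact_force: [-0.2, 0.9, 3.8]
opening: 0.268
t 16.6333 pos [0.4875 0.2037 0.0169] xang -97.92 tilt 0.08 F [-0.6  1.5  5.2] op 0.271
xyz [0.001  0.     0.0009] dr [-0.0007  0.0012  0.0013] rows>= 0.0
```

View pics/w13.png

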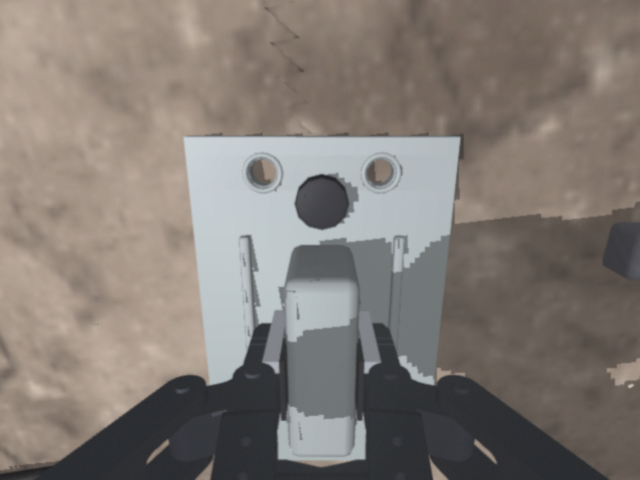

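The cover is gripped (23 mm) and square to the fingers. I'll lift it.

```bash
python3 -m jog '[{"grip":1,"xyz":[0,0,-0.008],"dr":[0,0,0]},{"grip":1,"xyz":[0,0,-0.025],"dr":[0,0,0]},{"grip":1,"xyz":[0,0,-0.05],"dr":[0,0,0]},{"grip":1,"xyz":[0,0,-0.08],"dr":[0,0,0]},{"grip":1,"xyz":[0,0,-0.11],"dr":[0,0,0]},{"grip":1,"xyz":[0,0,-0.14],"dr":[0,0,0]},{"grip":1,"xyz":[0,0,-0.16],"dr":[0,0,0]},{"grip":1,"xyz":[0,0,-0.17],"dr":[0,0,0]},{"grip":1,"xyz":[0,0,-0.17],"dr":[0,0,0]},{"grip":1,"xyz":[0,0,-0.17],"dr":[0,0,0]}]'
python3 -c "
from h import *
im,_=shot('wrist','w14')
im,_=shot('scene','c14')
go([.5605,.0285,.187],-99.9)"
```

```text
time: 17.47
eef_pos: [0.4861, 0.2031, 0.1851]
tcp_rot: [-0.657, 0.754, 0.001, -0.001]
contact_force: [-0.0, -0.2, -3.1]
opening: 0.27
t 17.5667 pos [0.4854 0.203  0.1836] xang -97.92 tilt 0.29 F [ 0.2  0.1 -3.3] op 0.267
xyz [ 0.1624 -0.0985 -0.0037] dr [ 0.0049 -0.0011  0.0346] rows>= 4.6
```

View pics/w14.png

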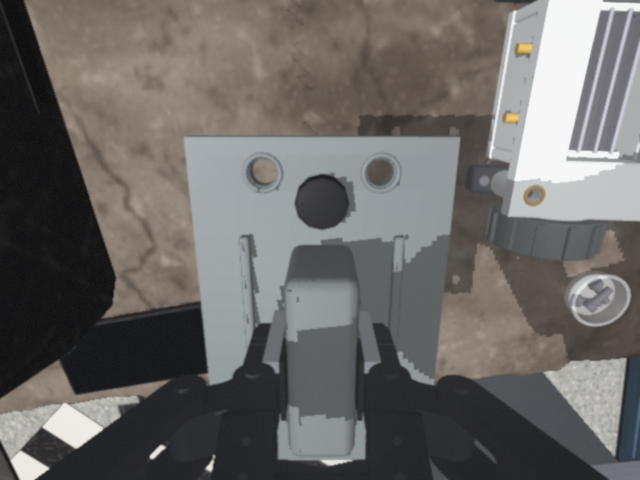

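View pics/c14.png

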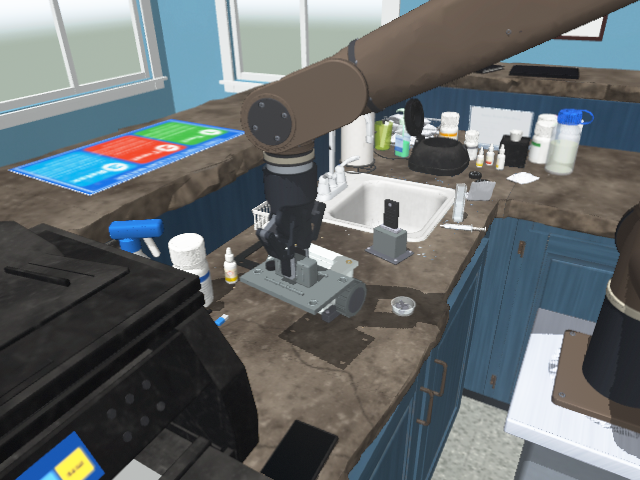

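The cover is held with no slip (its holes are at the same pixels as before the lift). I'll work out where it sits in the tool frame.

```bash
cat >> h.py <<'E'
def tcam():
    c=ctrl.get_calibration("wrist");H=np.array(c["hand_eye"]);R=H[:3,:3].T;return np.array(c["mtx"]),c["k1"],R,-R@H[:3,3]
E
python3 - <<'E'
from h import *
im=cv2.imread("pics/w14.png")[:,:,::-1];C=tcam()
crop("pics/w14c.png",im,230,120,420,240,4)
P=[on(C,q,.0088) for q in [(264,173),(381,172.5)]];print(np.round(P,4))
# corners of plate far edge
print([on(C,q,.0088).round(4) for q in [(184,137),(461,136)]])
E
```

```text
[[-0.0208 -0.0622  0.0088]
 [ 0.0224 -0.0624  0.0088]]
[array([-0.0489, -0.0751,  0.0088]), array([ 0.0505, -0.0754,  0.0088])]
```

View pics/w14c.png

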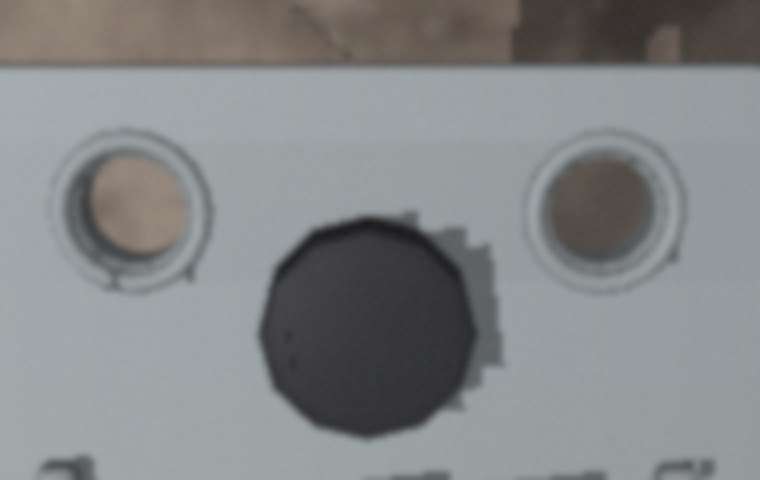

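```bash
python3 -m jog '[{"grip":1,"xyz":[0.015,-0.009,0],"dr":[0.001,0,0.005]},{"grip":1,"xyz":[0.04,-0.024,0],"dr":[0.001,0,0.01]},{"grip":1,"xyz":[0.07,-0.042,0],"dr":[0.001,0,0.015]},{"grip":1,"xyz":[0.1,-0.06,0],"dr":[0.001,0,0.02]},{"grip":1,"xyz":[0.13,-0.078,0],"dr":[0.001,0,0.028]},{"grip":1,"xyz":[0.15,-0.09,0],"dr":[0.001,0,0.034]},{"grip":1,"xyz":[0.162,-0.097,0],"dr":[0.001,0,0.034]},{"grip":1,"xyz":[0.162,-0.097,0],"dr":[0.001,0,0.034]},{"grip":1,"xyz":[0.162,-0.097,0],"dr":[0.001,0,0.034]},{"grip":1,"xyz":[0.162,-0.097,0],"dr":[0.001,0,0.034]}]'
python3 -c "
from h import *
go([.5599,.0287,.132],-99.9)
im,_=shot('wrist','w15')
go([.5599,.0287,.132],-99.9)"
```

```text
time: 18.4
eef_pos: [0.5598, 0.0306, 0.185]
tcp_rot: [-0.644, 0.765, 0.001, -0.0]
contact_force: [-0.7, -0.1, -3.8]
opening: 0.268
t 18.4 pos [0.5598 0.0306 0.185 ] xang -99.82 tilt 0.13 F [-0.7 -0.1 -3.8] op 0.268
xyz [ 0.0019 -0.0006  0.053 ] dr [0.0019 0.0013 0.0014] rows>= 1.3
t 18.45 pos [0.5599 0.0308 0.1854] xang -99.79 tilt 0.09 F [-1.3  0.1 -3.1] op 0.266
xyz [ 0.0022 -0.0004  0.0534] dr [0.0011 0.0011 0.0019] rows>= 1.3
```

View pics/w15.png

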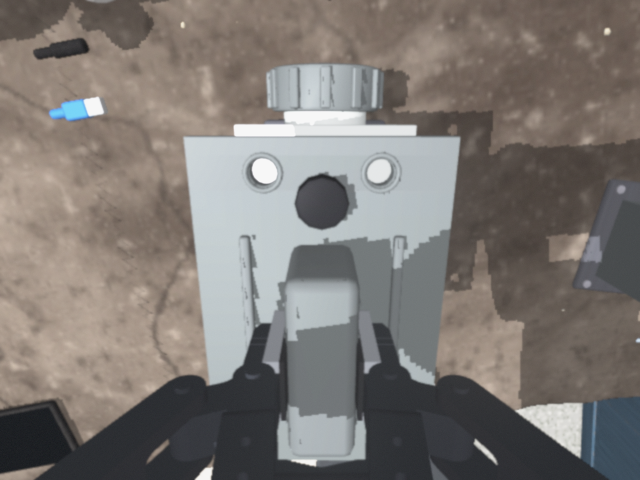

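```bash
python3 -m jog '[{"grip":1,"xyz":[0.002,-0.0004,0.005],"dr":[0.001,0.001,0.001]},{"grip":1,"xyz":[0.002,-0.0004,0.015],"dr":[0.001,0.001,0.001]},{"grip":1,"xyz":[0.002,-0.0004,0.027],"dr":[0.001,0.001,0.001]},{"grip":1,"xyz":[0.002,-0.0004,0.038],"dr":[0.001,0.001,0.001]},{"grip":1,"xyz":[0.002,-0.0004,0.047],"dr":[0.001,0.001,0.001]},{"grip":1,"xyz":[0.002,-0.0004,0.053],"dr":[0.001,0.001,0.001]},{"grip":1,"xyz":[0.002,-0.0004,0.053],"dr":[0.001,0.001,0.001]},{"grip":1,"xyz":[0.002,-0.0004,0.053],"dr":[0.001,0.001,0.001]},{"grip":1,"xyz":[0.002,-0.0004,0.053],"dr":[0.001,0.001,0.001]},{"grip":1,"xyz":[0.002,-0.0004,0.053],"dr":[0.001,0.001,0.001]}]'
python3 -c "
from h import *
go([.5599,.0287,.132],-99.9)
im,_=shot('wrist','w16');crop('pics/w16c.png',im,220,100,430,250,3.8)
im,_=shot('side','s16');crop('pics/s16c.png',im,270,150,390,300,4)
im,_=shot('scene','c16');crop('pics/c16c.png',im,255,200,375,330,4.5)
go([.5599,.0287,.132],-99.9)"
```

```text
time: 19.28
eef_pos: [0.5615, 0.0274, 0.1341]
tcp_rot: [-0.643, 0.766, -0.001, 0.001]
contact_force: [0.4, -0.3, -2.4]
opening: 0.268
t 19.2833 pos [0.5615 0.0274 0.1341] xang -99.93 tilt 0.2 F [ 0.4 -0.3 -2.4] op 0.268
xyz [-0.001   0.0018  0.0021] dr [-0.0035 -0.0002 -0.0005] rows>= 0.1
t 19.4333 pos [0.5613 0.0275 0.1339] xang -99.92 tilt 0.18 F [ 0.2  0.  -2.5] op 0.271
xyz [-0.001   0.0016  0.0019] dr [-0.0031 -0.0002 -0.0004] rows>= 0.1
```

View pics/w16c.png

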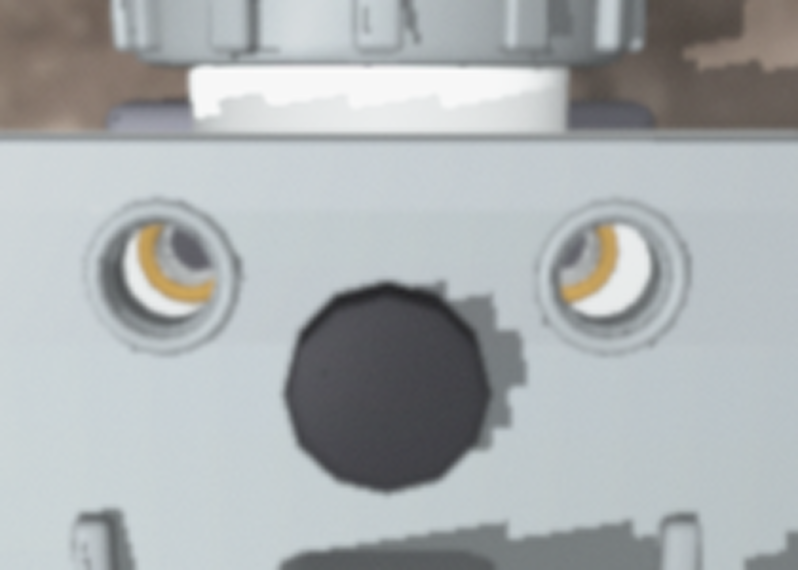

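View pics/s16c.png

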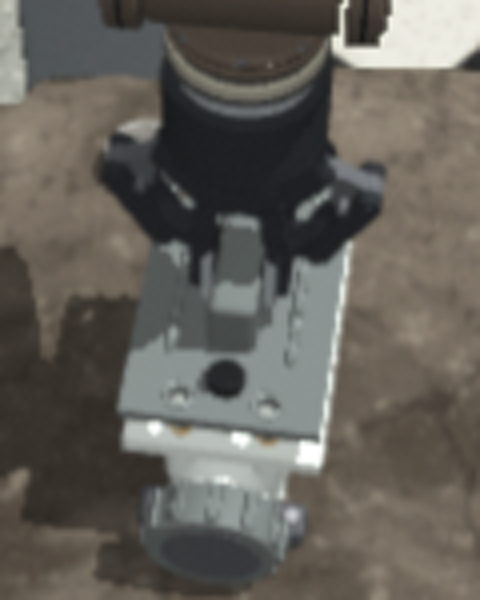

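View pics/c16c.png

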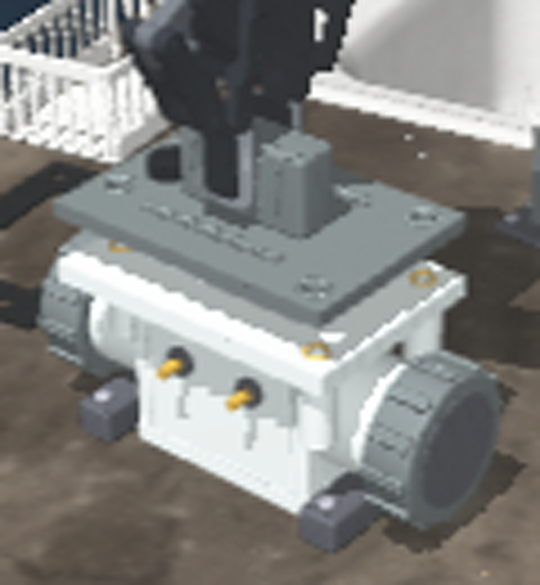

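Threaded holes with brass rims show partly through both close-pair holes. I'll fit circles to the brass arcs to measure the offset.

```bash
cat > arc.py <<'E'
from h import *
import sys
from scipy.optimize import least_squares
def run(name,h=0.0385,top=.0088):
    im=np.ascontiguousarray(cv2.imread(f"pics/{name}.png")[:,:,::-1]);C=tcam()
    hsv=cv2.cvtColor(im,cv2.COLOR_RGB2HSV)
    m=((hsv[...,1]>100)&(hsv[...,0]>12)&(hsv[...,0]<28)&(hsv[...,2]>120))
    cov=[on(C,q,top) for q in [(262.8,172.5),(381.2,172.4)]]
    out=[]
    for (a,b),c in zip([(240,290),(360,405)],cov):
        v,u=np.nonzero(m[150:200,a:b]);P=np.array([on(C,(x+a,y+150),h) for x,y in zip(u,v)])[:,:2]
        # ring mid radius free between 4 and 5.5 mm
        r=least_squares(lambda p:np.hypot(*(P-p[:2]).T)-p[2],[*(c[:2]),.0047],bounds=([-.1,-.1,.0042],[.1,.1,.0052]))
        print(len(u),"cell hole",r.x.round(4),"minus cover",(r.x[:2]-c[:2]).round(4));out.append(r.x[:2]-c[:2])
    print("mean",np.mean(out,0).round(4))
run(sys.argv[1],float(sys.argv[2]))
E
for n in w5 w7; do :; done; python3 arc.py w16 0.0385; python3 arc.py w16 0.037
```

```text
92 cell hole [-0.0226 -0.061   0.0049] minus cover [-0.0013  0.0015]
75 cell hole [ 0.021  -0.0612  0.005 ] minus cover [-0.0014  0.0013]
mean [-0.0014  0.0014]
92 cell hole [-0.0224 -0.0612  0.0048] minus cover [-0.0011  0.0013]
75 cell hole [ 0.0208 -0.0614  0.005 ] minus cover [-0.0016  0.0011]
mean [-0.0014  0.0012]
```

Both rims say the cover should shift (-1.4, +1.4) mm in tool axes, which agrees with the pose estimate (-1.0, +1.6).

```bash
python3 -m jog '[{"grip":1,"xyz":[-0.0006,0.0007,0.001],"dr":[0,0,0]},{"grip":1,"xyz":[-0.0013,0.0014,0.002],"dr":[0,0,0]},{"grip":1,"xyz":[-0.0013,0.0014,0.002],"dr":[0,0,0]},{"grip":1,"xyz":[-0.0013,0.0014,0.002],"dr":[0,0,0]},{"grip":1,"xyz":[-0.0013,0.0014,0.002],"dr":[0,0,0]},{"grip":1,"xyz":[-0.0013,0.0014,0.002],"dr":[0,0,0]},{"grip":1,"xyz":[-0.0013,0.0014,0.002],"dr":[0,0,0]},{"grip":1,"xyz":[-0.0013,0.0014,0.002],"dr":[0,0,0]}]'
python3 -c "
from h import *
go([.5599,.0287,.132],-99.9)
im,_=shot('wrist','w17');crop('pics/w17c.png',im,220,100,430,250,3.8)
im,_=shot('scene','c17');crop('pics/c17c.png',im,255,200,375,330,4.5)
im,_=shot('side','s17')
go([.5599,.0287,.132],-99.9)"; python3 arc.py w17 0.037
```

```text
time: 20.1
eef_pos: [0.5597, 0.029, 0.1312]
tcp_rot: [-0.643, 0.766, -0.001, 0.0]
contact_force: [-0.3, 0.9, -2.4]
opening: 0.267
t 20.1 pos [0.5597 0.029  0.1312] xang -99.93 tilt 0.11 F [-0.3  0.9 -2.4] op 0.267
xyz [ 0.0003 -0.0002 -0.0008] dr [-0.0019 -0.0003 -0.0005] rows>= 0.0
t 20.25 pos [0.5597 0.029  0.1312] xang -99.92 tilt 0.11 F [-0.5 -0.3 -2.7] op 0.266
xyz [ 0.0003 -0.0002 -0.0008] dr [-0.0018 -0.0003 -0.0004] rows>= 0.0
72 cell hole [-0.0216 -0.0628  0.0048] minus cover [-0.0003 -0.0004]
76 cell hole [ 0.0225 -0.063   0.005 ] minus cover [ 0.0001 -0.0005]
mean [-0.0001 -0.0005]
```

View pics/w17c.png

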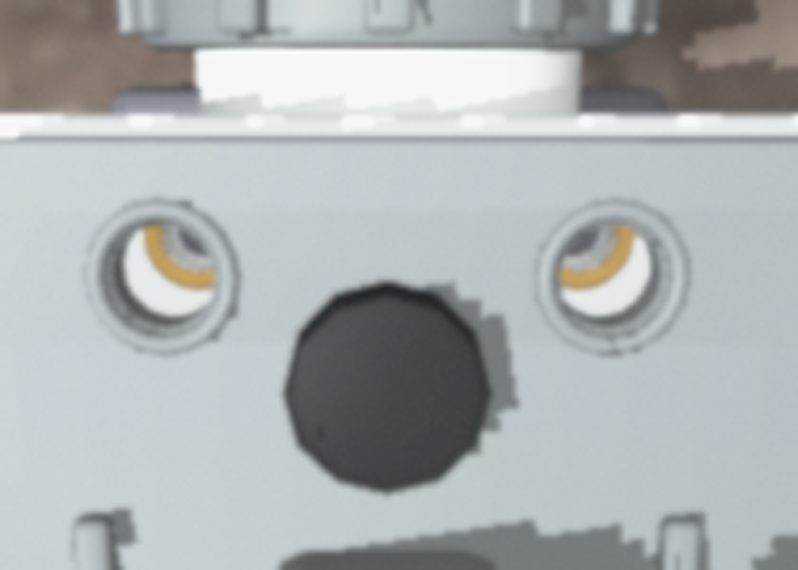

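View pics/c17c.png

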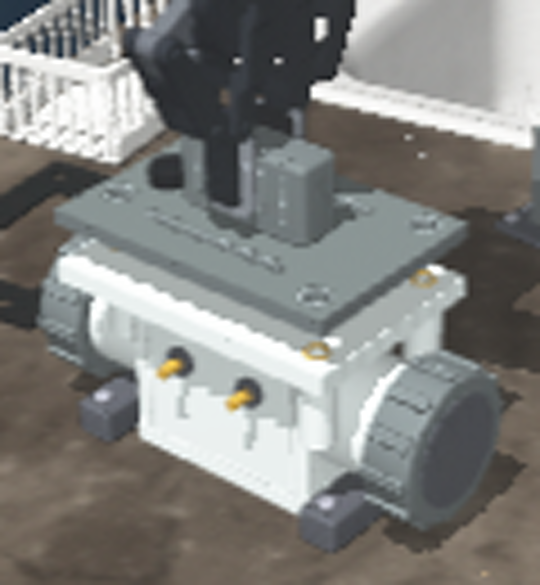

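View pics/s17.png

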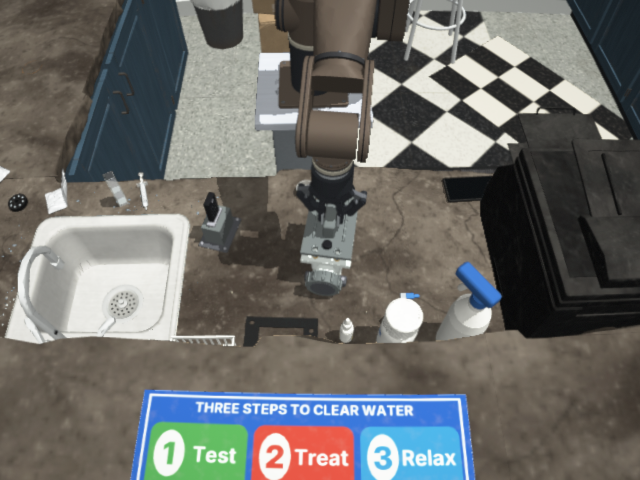

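Independent check: both wide-pair holes from the scene camera.

```bash
python3 - <<'E'
from h import *
C=cam("scene");g=lambda u,v:((u+.5)/4.5-.5+255,(v+.5)/4.5-.5+200)
for a,b in [((314,294),(316,350)),((425,222),(424,278))]:
    A,B=on(C,g(*a),.1225),on(C,g(*b),.095);print(A.round(4),B.round(4),((A-B)*1e3).round(1))
A,B=on(C,g(119,187),.1225),on(C,g(119,247),.095);print("close+y",((A-B)*1e3).round(1))
# side: gauge
go([.5599,.0287,.132],-99.9);print(ctrl.get_state()['dq'].round(4))
E
```

```text
[0.5052 0.0751 0.1225] [0.5051 0.0743 0.095 ] [ 0.1  0.7 27.5]
[0.4917 0.0011 0.1225] [0.4914 0.002  0.095 ] [ 0.3 -1.  27.5]
close+y [ 1.9 -5.7 27.5]
t 20.25 pos [0.5597 0.029  0.1312] xang -99.92 tilt 0.11 F [-0.5 -0.3 -2.7] op 0.266
xyz [ 0.0003 -0.0002 -0.0008] dr [-0.0018 -0.0003 -0.0004] rows>= 0.0
[-0.0005  0.0003  0.001  -0.0001  0.0018 -0.0003]
```

The scene camera has the wide pair within about 1 mm and the wrist camera the close pair within about 0.6 mm. The close +y check from the scene view read about 6 mm off. The cover's edge hides most of that rim there, so I trust the wrist view. The arm is still, so I'm handing in.

```bash
python3 -c "
from plant import ctrl
print(ctrl.sign_off())"
```

```text
the job is handed in; nothing more can be done
None
```

The job is handed in, and the arm is still holding the cover over the cell. The middle plate gap is clear. I lowered the gauge until its shoulder rested on the plates, with about 7 N of contact. I then put it back in its stand, let go, and picked up the cover.

**Last checks**
- **Height and level:** the cover is about 19–20 mm above the flange, level to about 0.1° by the tool pose. It was still, and no contact was felt beyond its own weight. It is held with an 80 N grip.
- **Close pair of holes:** within about 0.6 mm, from the brass rims seen through the cover in the wrist camera.
- **Wide pair of holes:** within about 1 mm in the scene camera.
- **Gauge:** it was upright in its stand in the last side picture.
- **Bystanders:** the jar and dropper bottle looked unmoved in that same picture. The dish of screws is hidden there by the arm; I last saw it unmoved while carrying the cover over, and nothing went near it after that.

**One reading disagreed:** the scene camera put the +y hole of the close pair about 6 mm off. The cover's edge mostly hides that rim in that view, so I relied on the wrist camera's fit, which put it within 0.5 mm. TCP position readings also wandered by 1–2 mm between moves, so I set the final position from the camera pictures.

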